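# Strip the three-limb teaching transformer and stow its coils

## Task

The class has finished with the demountable transformer: lift the yoke bar off its studs and lay it on the bench, slide every coil off the limbs and stand each one flat in an empty bay of the coil tray, red coils in the row with red liners and blue coils in the row with blue liners. Then lower the yoke back over the two studs until it rests flush on the bare limbs. Leave the coils already in the tray and the other things on the bench where they are.

Things in the scene. Friction and masses are not known exactly. Their poses are not given: they have to be found in the camera images.
- core: fixed transformer core: base board 210 x 90 x 8 mm; bottom yoke 180 x 50 mm, top (where coils rest) 24 mm above the bench; three upright round limbs, 24 mm thick, at x = -64, 0, +64 mm, tops at 94 mm. The outer two carry 8 mm studs with tapered tips, up to 118 mm. Each limb carries one coil or two stacked. Origin: bench level under the middle limb; x along the row of limbs, z up
- yoke: loose steel bar 180 x 32 x 18 mm, 0.75 kg; 11 mm through holes at x = -64, +64 mm go over the core's studs, underside flush on the limb tops, as at the start (nuts already off), 6 mm above the upper coils. Origin: centre of underside; x along it, z up; same either way round or over. The bench strip between core and tray is clear: it fits there along the robot's x
- yoke_mid (a point): the middle of the yoke bar: 9 mm above its underside; either face of the bar may be uppermost
- coil_red_1: wound coil on a flanged red bobbin with copper windings, 50 mm outside diameter, 32 mm high, 30 mm bore, about 0.15 kg, at the start on one of the core's limbs (always there, at the bottom of a limb). Origin: centre of its underside; z along its bore, up
- coil_blue_1: wound coil on a flanged blue bobbin with copper windings, 50 mm outside diameter, 32 mm high, 30 mm bore, about 0.15 kg, at the start on one of the core's limbs (always there, at the bottom of a limb). Origin: centre of its underside; z along its bore, up
- coil_red_2: wound coil on a flanged red bobbin with copper windings, 50 mm outside diameter, 32 mm high, 30 mm bore, about 0.15 kg, at the start on one of the core's limbs (always there, at the bottom of a limb). Origin: centre of its underside; z along its bore, up
- coil_blue_2: wound coil on a flanged blue bobbin with copper windings, 50 mm outside diameter, 32 mm high, 30 mm bore, about 0.15 kg, at the start on one of the core's limbs (on top of another coil; may be absent, then None). Origin: centre of its underside; z along its bore, up
- coil_red_3: wound coil on a flanged red bobbin with copper windings, 50 mm outside diameter, 32 mm high, 30 mm bore, about 0.15 kg, at the start on one of the core's limbs (on top of another coil; may be absent, then None). Origin: centre of its underside; z along its bore, up
- coil_blue_3: wound coil on a flanged blue bobbin with copper windings, 50 mm outside diameter, 32 mm high, 30 mm bore, about 0.15 kg, at the start on one of the core's limbs (on top of another coil; may be absent, then None). Origin: centre of its underside; z along its bore, up
- stowed_red_1: a like red coil that is already stowed in the red row of the tray, to be left there; may be absent, then None. Origin: centre of its underside
- stowed_red_2: a like red coil that is already stowed in the red row of the tray, to be left there; may be absent, then None. Origin: centre of its underside
- stowed_blue_1: a like blue coil that is already stowed in the blue row of the tray, to be left there; may be absent, then None. Origin: centre of its underside
- stowed_blue_2: a like blue coil that is already stowed in the blue row of the tray, to be left there; may be absent, then None. Origin: centre of its underside
- tray: fixed coil tray 255 x 150 mm, walls to 17 mm above the bench; two rows of four bays, row centre lines at y = -42, +42 mm, a lead channel between; bays 60 x 60 mm inside, centres at x = -94.5, -31.5, +31.5, +94.5 mm. Origin: bench level under its centre; x along the rows, z up. One row has red liners, the other blue; which is which varies
- liner_red: the four red liners, 2 mm thick, on the bay floors of the tray's red row: their tops, where the coils stand, are 5 mm above the bench. Origin: centre of the row, on the tray floor (3 mm above the bench); x along the row as for the tray
- liner_blue: the four blue liners, 2 mm thick, on the bay floors of the tray's blue row: their tops, where the coils stand, are 5 mm above the bench. Origin: centre of the row, on the tray floor (3 mm above the bench); x along the row as for the tray
- paper_cup: bystander, to be left alone: white paper cup, 78 mm wide, 95 mm tall, origin under its centre
- paint_teal: bystander, to be left alone: teal paint pot, 34 mm wide, 42 mm tall, origin under its centre
- paint_green: bystander, to be left alone: green paint pot, 34 mm wide, 42 mm tall, origin under its centre
- screwdriver: bystander, to be left alone: screwdriver, 190 mm long, lying along its x axis, about 30 mm thick
- nut_dish: bystander, to be left alone: shallow aluminium dish, 72 mm wide, 16 mm high, holding the two wing nuts, origin under its centre
- multimeter: bystander, to be left alone: yellow multimeter, 150 x 75 x 34 mm, lying along its x axis, origin under its centre
Not all that is in view belongs to the job. What is shaped like the core but orange is not meant.

How it is judged:
On the way, in this order (a step that is already met when the one before it is completed fails the run):
1. the yoke is off the core and lies on the bench (height (world z) of yoke_mid below 0.022 m and contact force between yoke and the fingers below 0.1 N), for 0.2 s.
2. every coil from the limbs stands in a bay of its colour's row, let go (x of coil_red_1 in the frame of liner_red between -0.103 and 0.103 m and y of coil_red_1 in the frame of liner_red between -0.009 and 0.009 m and z of coil_red_1 in the frame of liner_red between -0.001 and 0.006 m and angle between each of coil_red_1, coil_blue_1, coil_red_2, coil_blue_2, coil_red_3, coil_blue_3's own z axis and vertical below 0.1 rad and linear speed of each of coil_red_1, coil_blue_1, coil_red_2, coil_blue_2, coil_red_3, coil_blue_3 below 0.03 m/s and x of coil_blue_1 in the frame of liner_blue between -0.103 and 0.103 m and y of coil_blue_1 in the frame of liner_blue between -0.009 and 0.009 m and z of coil_blue_1 in the frame of liner_blue between -0.001 and 0.006 m and x of coil_red_2 in the frame of liner_red between -0.103 and 0.103 m and y of coil_red_2 in the frame of liner_red between -0.009 and 0.009 m and z of coil_red_2 in the frame of liner_red between -0.001 and 0.006 m and x of coil_blue_2 in the frame of liner_blue between -0.103 and 0.103 m and y of coil_blue_2 in the frame of liner_blue between -0.009 and 0.009 m and z of coil_blue_2 in the frame of liner_blue between -0.001 and 0.006 m and x of coil_red_3 in the frame of liner_red between -0.103 and 0.103 m and y of coil_red_3 in the frame of liner_red between -0.009 and 0.009 m and z of coil_red_3 in the frame of liner_red between -0.001 and 0.006 m and x of coil_blue_3 in the frame of liner_blue between -0.103 and 0.103 m and y of coil_blue_3 in the frame of liner_blue between -0.009 and 0.009 m and z of coil_blue_3 in the frame of liner_blue between -0.001 and 0.006 m and contact force between each of coil_red_1, coil_blue_1, coil_red_2, coil_blue_2, coil_red_3, coil_blue_3 and the fingers below 0.1 N), for 0.2 s.
3. the yoke is back over both studs, flush on the limbs (x of yoke_mid in the frame of core between -0.004 and 0.004 m and y of yoke_mid in the frame of core between -0.004 and 0.004 m and z of yoke_mid in the frame of core between 0.101 and 0.1055 m and angle between the z axis of yoke and the z axis of core, either way round below 0.03 rad and angle between the x axis of yoke and the x axis of core, either way round below 0.06 rad and linear speed of yoke below 0.03 m/s), for 0.2 s.
At the end, for the whole second after the job is handed in: Each coil stands upright (0.1 rad) on a liner of its colour (within 9 mm of the row line, 4 mm of the liner); coils already stowed are still so; the yoke is over both studs, within 2.5 mm of the limb tops, 4 mm of centre and 0.03 rad of level; all at rest and let go (all of step 3 and x of coil_red_1 in the frame of liner_red between -0.103 and 0.103 m and y of coil_red_1 in the frame of liner_red between -0.009 and 0.009 m and z of coil_red_1 in the frame of liner_red between -0.001 and 0.006 m and angle between each of coil_red_1, coil_blue_1, coil_red_2, coil_blue_2, coil_red_3, coil_blue_3, stowed_red_1, stowed_red_2, stowed_blue_1, stowed_blue_2's own z axis and vertical below 0.1 rad and linear speed of each of coil_red_1, coil_blue_1, coil_red_2, coil_blue_2, coil_red_3, coil_blue_3, stowed_red_1, stowed_red_2, stowed_blue_1, stowed_blue_2 below 0.03 m/s and x of coil_blue_1 in the frame of liner_blue between -0.103 and 0.103 m and y of coil_blue_1 in the frame of liner_blue between -0.009 and 0.009 m and z of coil_blue_1 in the frame of liner_blue between -0.001 and 0.006 m and x of coil_red_2 in the frame of liner_red between -0.103 and 0.103 m and y of coil_red_2 in the frame of liner_red between -0.009 and 0.009 m and z of coil_red_2 in the frame of liner_red between -0.001 and 0.006 m and x of coil_blue_2 in the frame of liner_blue between -0.103 and 0.103 m and y of coil_blue_2 in the frame of liner_blue between -0.009 and 0.009 m and z of coil_blue_2 in the frame of liner_blue between -0.001 and 0.006 m and x of coil_red_3 in the frame of liner_red between -0.103 and 0.103 m and y of coil_red_3 in the frame of liner_red between -0.009 and 0.009 m and z of coil_red_3 in the frame of liner_red between -0.001 and 0.006 m and x of coil_blue_3 in the frame of liner_blue between -0.103 and 0.103 m and y of coil_blue_3 in the frame of liner_blue between -0.009 and 0.009 m and z of coil_blue_3 in the frame of liner_blue between -0.001 and 0.006 m and x of stowed_red_1 in the frame of liner_red between -0.103 and 0.103 m and y of stowed_red_1 in the frame of liner_red between -0.009 and 0.009 m and z of stowed_red_1 in the frame of liner_red between -0.001 and 0.006 m and x of stowed_red_2 in the frame of liner_red between -0.103 and 0.103 m and y of stowed_red_2 in the frame of liner_red between -0.009 and 0.009 m and z of stowed_red_2 in the frame of liner_red between -0.001 and 0.006 m and x of stowed_blue_1 in the frame of liner_blue between -0.103 and 0.103 m and y of stowed_blue_1 in the frame of liner_blue between -0.009 and 0.009 m and z of stowed_blue_1 in the frame of liner_blue between -0.001 and 0.006 m and x of stowed_blue_2 in the frame of liner_blue between -0.103 and 0.103 m and y of stowed_blue_2 in the frame of liner_blue between -0.009 and 0.009 m and z of stowed_blue_2 in the frame of liner_blue between -0.001 and 0.006 m); the robot touches nothing.
It fails at once if a coil that was already in the tray is moved from its bay (distance of any of stowed_red_1, stowed_red_2, stowed_blue_1, stowed_blue_2 from where it was at the start of the episode above 0.025 m).
It fails at once if a bystander is pushed more than 5 cm (distance of any of paper_cup, paint_teal, paint_green, screwdriver, nut_dish, multimeter from where it was at the start of the episode above 0.05 m).
It fails at once if the cup or a paint pot is knocked over (angle between any of paper_cup, paint_teal, paint_green's own z axis and vertical above 0.6 rad).
Of coil_blue_2, coil_red_3, coil_blue_3 only 1 to 3 are there at a start; the rules pass over those that are not, and their reading is None.
Of stowed_red_1, stowed_red_2 only 1 to 1 are there at a start; the rules pass over those that are not, and their reading is None.
Of stowed_blue_1, stowed_blue_2 only 1 to 1 are there at a start; the rules pass over those that are not, and their reading is None.
At some moment in a run one of yoke, coil_red_1, coil_blue_1, coil_red_2, coil_blue_2, coil_red_3, coil_blue_3 may be knocked a few centimetres aside while the robot is not near it.
It also fails if it takes over 210 s, if anything falls off the work surface, if the arm or the gripper's body presses on something with over 40 N, if the wrist force passes 120 N, or if a joint passes its speed limit or range.

## Robot

A 6-joint arm with a two-finger parallel gripper is mounted at the origin on the work surface. World frame = base frame: x ahead of the robot, y to its left, z up, the work surface at z = 0. Lengths are in m, angles in rad, forces in N, time in s.
With the tool pointing down it reaches from about 0.25 to 0.725 m from the base axis. Payload 4 kg.
Tool frame: the origin (TCP) lies at the very end of the fingers, on their centre line; the grasp point (between the pads) lies 19 mm behind it; x points along the fingers, z is the direction in which the jaws open and shut, and the axes are right-handed (so a half turn about x gives the same grasp; the last joint's range is limited). The gripper opens to 85 mm and grips with 20 to 120 N. Pads are 22 mm wide; open, the fingers measure 114 mm over their backs; the gripper's body (76 mm by 85 mm) begins 54 mm behind the grasp point. The pads swing forward as they close: fully open they stand 13 mm farther back than shut.
Start: joints at [1.201, 0.241, 0.005, 1.335, 0, 1.571], TCP at [0.181, 0.466, 0.231] pointing down, gripper open.
Joint ranges: [-2.72, 2.72], [-1.05, 1.87], [-1.09, 1.28], [-1.99, 2.15], [-1.42, 1.44], [-3.14, 3.14]. Speed limits (rad/s): [2.79, 2.79, 3.14, 3.14, 3.14, 3.14].

## Interface

Orientations are given as a unit quaternion [x, y, z, w].
In Python, from workcell import bot gives the robot as it stands.
- The arm moves only by the tool apply_moves, never from a script. Its argument "targets" is one flat list of numbers, 7 for each row, row after row: the shift along the tool's x, y, z in units of 25 cm (1.0 is 25 cm), then the turn, a rotation vector about the tool's x, y, z in units of 0.5 rad (1.0 is 0.5 rad), then the opening, from 0 (shut) to 1 (fully open). In form: [tx, ty, tz, wx, wy, wz, claw, tx, ty, tz, wx, wy, wz, claw, ...]. A call has 1 to 12 rows; each row is the pose to reach, as a shift and turn from the pose commanded when the call began, along the tool's axes at that moment; what a row does not reach only later rows make up. A row lasts 1/12 s, in which the tool goes at most 41.7 mm and 7.16 degrees, less where a joint would pass 70% of its speed; a pose out of reach is approached as far as the arm can. A call with a number of a shift or a turn outside -1 to 1 is refused whole. A call with a gripper value outside its range is refused whole. The fingers move at their own pace and stop on an object; the grip force is fixed at half the most. Time passes only in rows, so rows that repeat a pose let the fingers close. It gives the time, the measured TCP pose, the force and the opening at its end, in the units of the state.
- bot.get_obs(): the state, without advancing time (a new reading comes with each control period).
- bot.camera(name): name is "scene" or "top"; returns (picture, depth): 420x560x3 uint8, red, green, blue; 420x560 float32, m along the optical axis (not along the pixel's ray), 0 where there is no reading.
- bot.camera_params(name): a dict with "fx", "fy", "cx", "cy" (pixels), "T" (4x4, takes a point from camera to world coordinates). Camera axes: x right, y up, looking along -z (the intrinsics and any distortion apply to the point x, -y, -z); pixel columns grow to the right and rows downward; lengths in m; the calibration is good to about 2 mm. A picture is of the moment at which its call begins. camera_params takes no time and is no camera call.
- bot.job_done(): hands the job in, once; it reports no verdict.
The state is a dict: "clock": time; "joint_pos": joint angles; "joint_vel": joint speeds; "tau": joint torques, N m; "eef_pos": TCP position; "tool_rot": TCP orientation; "ft_force": force on the tool from outside, world axes, zero at the start; "ft_torque": the same for the moment, N m; "grip_width": finger opening in m.
Only numpy, scipy, OpenCV 4.12 (cv2) and the standard library are available. Lean on these libraries where they do the work, as an engineer would, in place of code of your own. Each camera call takes 0.05 s, during which the arm holds its last target.

## Working session

There is one attempt and no reset: what is moved stays moved. The work goes in short steps, Python scripts to look and compute and a tool call to move; the robot and the scene stay as the last step left them, time stands still between calls to the robot, and variables do not carry over. Pictures are saved under pics/ and viewed, and the job is handed in when it is done.

Besides the shell and the picture viewer there is one more tool, called after ">>>" as name(argument=value, ...), one argument or row to a line, values as JSON. apply_moves: Moves the arm, as the interface text tells. Its arguments: {"type":"object","properties":{"targets":{"type":"array"}},"required":["targets"]}

```bash
ls; mkdir -p pics
python3 - <<'E'
from workcell import bot
import cv2, numpy as np
o=bot.get_obs(); print({k:np.round(v,4) for k,v in o.items()})
for n in("scene","top"):
    p,d=bot.camera(n); cv2.imwrite(f"pics/{n}0.png",p[:,:,::-1]); np.save(f"pics/{n}0.npy",d); 
    c=bot.camera_params(n); print(n,{k:np.round(v,4) for k,v in c.items()})
E
```

```text
pics
{'clock': np.float64(0.0), 'joint_pos': array([ 1.201 ,  0.2414,  0.0037,  1.3352, -0.    ,  1.5708]), 'joint_vel': array([-0.0003,  0.001 , -0.0009, -0.0003,  0.0002, -0.0015]), 'tau': array([-2.00000e-04, -3.72315e+01,  2.52409e+01,  1.70000e-02,
       -2.00000e-04, -0.00000e+00]), 'eef_pos': array([0.1805, 0.4656, 0.2304]), 'tool_rot': array([-0.4   ,  0.584 ,  0.3991,  0.5828]), 'ft_force': array([ 0.4722,  0.6821, -0.8689]), 'ft_torque': array([-0.0261,  0.0595,  0.0362]), 'grip_width': np.float64(0.0851)}
scene {'fx': np.float64(417.79), 'fy': np.float64(417.79), 'cx': np.float64(277.2974), 'cy': np.float64(211.5466), 'T': array([[ 0.9054, -0.2541,  0.3402,  0.9441],
       [ 0.4245,  0.5631, -0.7091, -0.806 ],
       [-0.0114,  0.7864,  0.6177,  0.8074],
       [ 0.    ,  0.    ,  0.    ,  1.    ]])}
top {'fx': np.float64(508.2954), 'fy': np.float64(508.2954), 'cx': np.float64(279.6704), 'cy': np.float64(211.8791), 'T': array([[ 2.4200e-02,  9.8970e-01, -1.4140e-01,  3.2990e-01],
       [-9.9970e-01,  2.2400e-02, -1.3800e-02,  4.0000e-04],
       [-1.0500e-02,  1.4160e-01,  9.8990e-01,  1.4302e+00],
       [ 0.0000e+00,  0.0000e+00,  0.0000e+00,  1.0000e+00]])}
```

View pics/scene0.png

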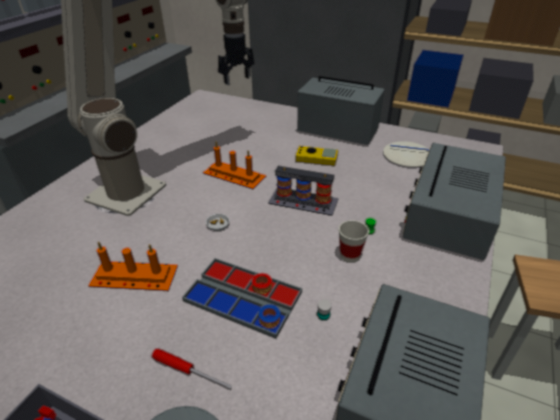

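View pics/top0.png

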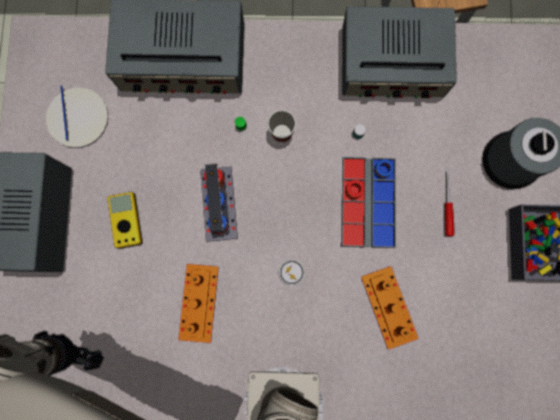

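```bash
cat > h.py <<'E'
from workcell import bot
import cv2, numpy as np
from scipy.spatial.transform import Rotation as R
def ray(n,u,v):
    c=bot.camera_params(n);d=np.array([(u-c['cx'])/c['fx'],-(v-c['cy'])/c['fy'],-1]);T=c['T'];return T[:3,3],T[:3,:3]@d
def onz(n,u,v,z):
    o,d=ray(n,u,v);return o+d*(z-o[2])/d[2]
def cloud(n,D):
    c=bot.camera_params(n);v,u=np.mgrid[:D.shape[0],:D.shape[1]]
    P=np.stack([(u-c['cx'])/c['fx']*D,-(v-c['cy'])/c['fy']*D,-D],-1)
    return P@c['T'][:3,:3].T+c['T'][:3,3]
def proj(n,p):
    c=bot.camera_params(n);T=c['T'];q=T[:3,:3].T@(np.array(p)-T[:3,3]);return c['cx']+c['fx']*q[0]/-q[2],c['cy']-c['fy']*q[1]/-q[2]
def snap(tag,crops=True):
    out={}
    for n in("scene","top"):
        p,d=bot.camera(n);cv2.imwrite(f"pics/{n}{tag}.png",p[:,:,::-1]);np.save(f"pics/{n}{tag}.npy",d);out[n]=(p,d)
    return out
def crop(n,tag,x0,y0,x1,y1,s=5):
    p=cv2.imread(f"pics/{n}{tag}.png")[y0:y1,x0:x1]
    return cv2.resize(p,None,fx=s,fy=s,interpolation=cv2.INTER_CUBIC)
E
python3 - <<'E'
from h import *
cv2.imwrite("pics/c1.png",crop("scene","0",255,150,355,225,7))
cv2.imwrite("pics/c2.png",crop("scene","0",175,250,315,340,5))
a=crop("top","0",190,150,250,250,5);b=crop("top","0",330,150,410,250,5)
cv2.imwrite("pics/c3.png",np.hstack([a,b]))
D=np.load("pics/top0.npy");P=cloud("top",D)
for uv in [(212,170),(212,200),(218,230),(369,202),(260,200),(384,175),(354,190),(199,330)]: print(uv,np.round(P[uv[1],uv[0]],4))
E
```

```text
(212, 170) [0.626  0.2008 0.1137]
(212, 200) [0.5457 0.1976 0.1119]
(218, 230) [0.4673 0.1792 0.1071]
(369, 202) [ 0.5674 -0.2322  0.0055]
(260, 200) [ 0.5677  0.0774 -0.0035]
(384, 175) [ 0.6394 -0.2688  0.0373]
(354, 190) [ 0.6013 -0.1898  0.0043]
(199, 330) [0.2027 0.2305 0.0252]
```

View pics/c1.png

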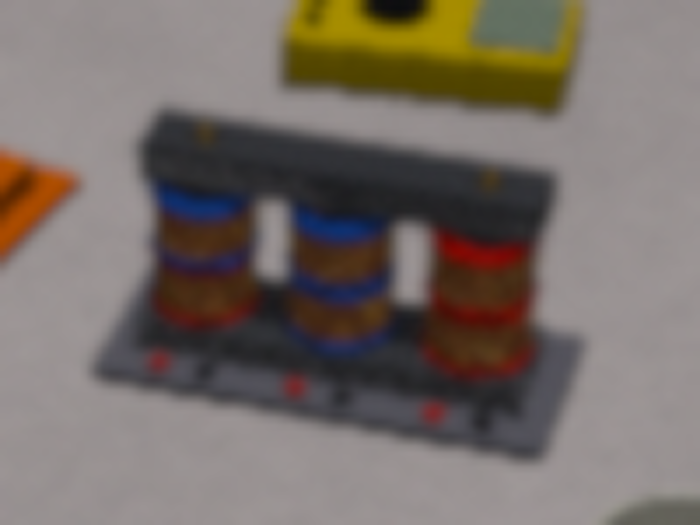

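View pics/c2.png

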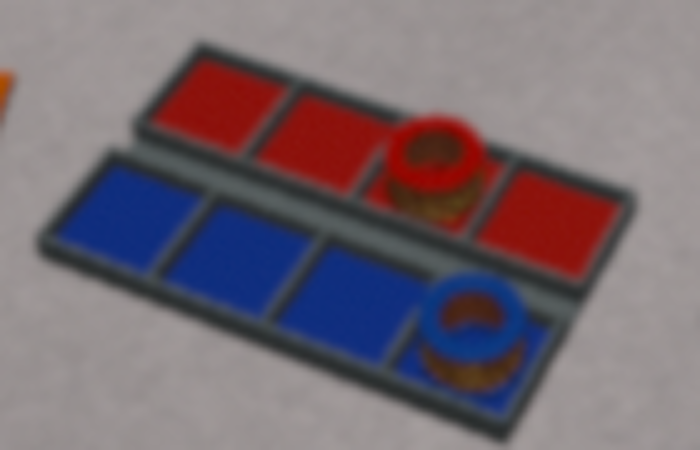

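View pics/c3.png

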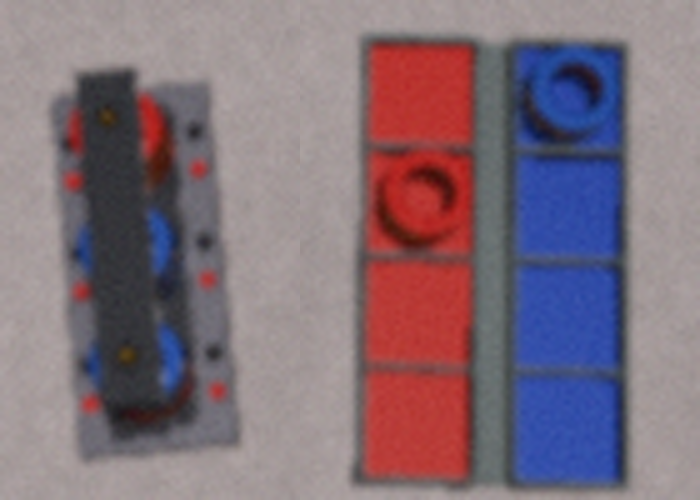

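```bash
cat > meas.py <<'E'
from h import *
def rect(mask_pts):
    r=cv2.minAreaRect(mask_pts.astype(np.float32)); return r
def axis(pts):
    b=cv2.boxPoints(cv2.minAreaRect(pts.astype(np.float32)))
    c=b.mean(0);e1=b[1]-b[0];e2=b[2]-b[1]
    L,W=np.linalg.norm(e1),np.linalg.norm(e2)
    e=e1 if L>W else e2
    a=np.arctan2(e[1],e[0]); a=(a+np.pi/2)%np.pi-np.pi/2
    return c,max(L,W),min(L,W),a
E
python3 - <<'E'
from meas import *
o={n:(cv2.imread(f"pics/{n}0.png")[:,:,::-1],np.load(f"pics/{n}0.npy")) for n in("scene","top")}
for n in o:
    p,D=o[n];P=cloud(n,D)
    near=(P[...,0]>.42)&(P[...,0]<.7)&(P[...,1]>.1)&(P[...,1]<.3)&(D>0)
    bench=(P[...,0]>.45)&(P[...,0]<.65)&(P[...,1]>-.1)&(P[...,1]<.1)&(D>0)
    print(n,"bench z",np.median(P[bench][:,2]),P[bench][:,2].std())
    m=near&(P[...,2]>.098)&(P[...,2]<.125)
    print("yoke pts",m.sum(),np.median(P[m][:,2]))
    mm=m.astype(np.uint8);k,l,s,c=cv2.connectedComponentsWithStats(mm);j=1+s[1:,4].argmax();ys,xs=np.where(l==j)
    # back to rays at z=.112 (top face)
    Q=np.array([onz(n,u,v,.112)[:2] for u,v in zip(xs,ys)])
    print("yoke",axis(Q), Q.mean(0))
    # liners
    hsv=cv2.cvtColor(p,cv2.COLOR_RGB2HSV)
    tr=(P[...,0]>.42)&(P[...,0]<.72)&(P[...,1]>-.36)&(P[...,1]<-.12)
    for nm,h in(("red",(hsv[...,0]<8)|(hsv[...,0]>172)),("blue",(hsv[...,0]>105)&(hsv[...,0]<130))):
        m=(h&(hsv[...,1]>130)&tr).astype(np.uint8)
        k,l,s,c=cv2.connectedComponentsWithStats(m)
        for j in range(1,k):
            if s[j,4]>60: print(n,nm,s[j],np.round(onz(n,*c[j],.005)[:2],4))
    for nm in[(.005,.02)]:
        pass
for u,v in [(281,125),(291,272)]: print(onz("top",u,v,.0))
E
```

```text
scene bench z 0.003279400072430716 0.0015641636439108753
yoke pts 621 0.11424764318689573
yoke (array([0.55660963, 0.19008422], dtype=float32), np.float32(0.18486354), np.float32(0.058216866), np.float32(0.116850615)) [0.55856756 0.19075971]
scene red [206 262  26  18 298] [ 0.4674 -0.1773]
scene red [227 269  48  23 606] [ 0.5582 -0.1725]
scene red [270 284  28  21 373] [ 0.6587 -0.1788]
scene blue [187 283  28  22 364] [ 0.4669 -0.2624]
scene blue [208 291  29  22 394] [ 0.5308 -0.2631]
scene blue [231 299  53  34 767] [ 0.6214 -0.2597]
top bench z -0.0001364913706678461 0.0030438980003792485
yoke pts 864 0.11144398980974579
yoke (array([0.5547677, 0.1944126], dtype=float32), np.float32(0.18170719), np.float32(0.033991847), np.float32(0.12638438)) [0.55403865 0.19451256]
top red [344 159  21  42 829] [ 0.6329 -0.1896]
top red [343 202  21  21 416] [ 0.538  -0.1884]
top red [343 224  21  21 424] [ 0.4746 -0.1877]
top blue [374 159  20  21 304] [ 0.6672 -0.2775]
top blue [373 181  21  21 404] [ 0.6011 -0.2734]
top blue [373 203  21  21 418] [ 0.5372 -0.2727]
top blue [373 225  21  21 429] [ 0.4744 -0.2719]
[0.78988964 0.02261963 0.        ]
[ 0.36520239 -0.01544689  0.        ]
```

```bash
cat >> h.py <<'E'
def tri(a,b):
    o1,d1=ray("scene",*a);o2,d2=ray("top",*b)
    A=np.stack([d1,-d2],1);s=np.linalg.lstsq(A,o2-o1,rcond=None)[0]
    p,q=o1+d1*s[0],o2+d2*s[1];return (p+q)/2,np.linalg.norm(p-q)
E
python3 - <<'E'
from h import *
# brass stud tips: yellowish blobs
o={n:cv2.imread(f"pics/{n}0.png")[:,:,::-1].astype(int) for n in("scene","top")}
for n,pts in (("scene",[(284.6,168.9),(324.9,175.4)]),("top",[(211.4,173.4),(215.2,220.8)])):
    for u,v in pts:
        ui,vi=round(u),round(v);w=np.zeros((9,9))
        c=o[n][vi-4:vi+5,ui-4:ui+5];w=np.clip(c[...,0]-c[...,2]-12,0,None)
        yy,xx=np.mgrid[vi-4:vi+5,ui-4:ui+5]
        print(n,u,v,(w*xx).sum()/w.sum(),(w*yy).sum()/w.sum(),w.max());print(w)
E
```

```text
scene 284.6 168.9 283.88607594936707 168.46835443037975 18
[[ 0  0  0  0  0  0  0  0  0]
 [ 0  0  0  0  0  0  0  0  0]
 [ 0  0  1  6  0  0  0  0  0]
 [ 0  0 11 17  5  0  0  0  0]
 [ 0  0  9 18  7  0  0  0  0]
 [ 0  0  0  5  0  0  0  0  0]
 [ 0  0  0  0  0  0  0  0  0]
 [ 0  0  0  0  0  0  0  0  0]
 [ 0  0  0  0  0  0  0  0  0]]
scene 324.9 175.4 324.5888888888889 175.1 22
[[ 0  0  0  0  0  0  0  0  0]
 [ 0  0  0  0  0  0  0  0  0]
 [ 0  0  0  0  0  0  0  0  0]
 [ 0  0  0  8 11  0  0  0  0]
 [ 0  0  0 18 22  3  0  0  0]
 [ 0  0  0 14 14  0  0  0  0]
 [ 0  0  0  0  0  0  0  0  0]
 [ 0  0  0  0  0  0  0  0  0]
 [ 0  0  0  0  0  0  0  0  0]]
top 211.4 173.4 211.06965174129354 173.01990049751242 34
[[ 0  0  0  0  0  0  0  0  0]
 [ 0  0  0  0  0  0  0  0  0]
 [ 0  0  0  0  0  0  0  0  0]
 [ 0  0  0 12 28 14  0  0  0]
 [ 0  0  0 24 34 28  3  0  0]
 [ 0  0  0 13 30 15  0  0  0]
 [ 0  0  0  0  0  0  0  0  0]
 [ 0  0  0  0  0  0  0  0  0]
 [ 0  0  0  0  0  0  0  0  0]]
top 215.2 220.8 214.95940959409594 220.62730627306274 43
[[ 0  0  0  0  0  0  0  0  0]
 [ 0  0  0  0  0  0  0  0  0]
 [ 0  0  0  7  9  4  0  0  0]
 [ 0  0  0 30 43 27  0  0  0]
 [ 0  0  4 33 39 35  1  0  0]
 [ 0  0  0 10 20  9  0  0  0]
 [ 0  0  0  0  0  0  0  0  0]
 [ 0  0  0  0  0  0  0  0  0]
 [ 0  0  0  0  0  0  0  0  0]]
```

Run:
```python
from h import *
S=[(283.89,168.47),(324.59,175.1)];T=[(214.96,220.63),(211.07,173.02)]
for a,b in zip(S,T): print(tri(a,b), onz("scene",*a,.115),onz("top",*b,.115))
p=[onz("top",*b,.115)[:2] for b in T];d=p[1]-p[0];print(np.linalg.norm(d),np.arctan2(d[1],d[0]),(p[0]+p[1])/2)
p=[onz("scene",*b,.115)[:2] for b in S];d=p[1]-p[0];print(np.linalg.norm(d),np.arctan2(d[1],d[0]),(p[0]+p[1])/2)
o=bot.get_obs();print(R.from_quat(o['tool_rot']).as_matrix().round(4))
```

```text
(array([0.49122461, 0.18711946, 0.11802567]), np.float64(0.0017697139191358605)) [0.48988544 0.19215247 0.115     ] [0.49082843 0.18707933 0.115     ]
(array([0.61780185, 0.20280722, 0.11812125]), np.float64(0.0021982599102539323)) [0.61713477 0.20828773 0.115     ] [0.61748281 0.20274883 0.115     ]
0.1276200040802321 0.1230930667639884 [0.55415562 0.19491408]
0.12826822419491948 0.1261272896794947 [0.5535101 0.2002201]
[[-7.000e-04 -9.324e-01  3.614e-01]
 [-1.800e-03  3.614e-01  9.324e-01]
 [-1.000e+00 -0.000e+00 -2.000e-03]]
```

```bash
cat > plan.py <<'E'
from h import *
import json,sys,os
# state: commanded pos, yaw(jaw), stored after each executed call
def Rm(yaw): 
    z=np.array([np.cos(yaw),np.sin(yaw),0]);x=np.array([0,0,-1.]);return np.stack([x,np.cross(z,x),z],1)
def load(): return json.load(open('cmd.json'))
def plan(wps):
    """wps: list of (x,y,z,yaw). prints rows relative to current commanded pose"""
    c=load();p=np.array(c['p']);y=c['yaw'];M=Rm(y);prev=p;py=y
    for w in wps:
        s=np.round(M.T@(np.array(w[:3])-p)/.25,3);t=round(-(w[3]-y)/.5,3)
        n=max(np.linalg.norm(np.array(w[:3])-prev)/.0417,abs(w[3]-py)/.125)
        print([*map(float,s)],'wx',t,'rows>=%.1f'%n);prev=np.array(w[:3]);py=w[3]
def done(tx,ty,tz,wx):
    c=load();M=Rm(c['yaw']);p=np.array(c['p'])+M@np.array([tx,ty,tz])*.25
    json.dump({'p':p.tolist(),'yaw':c['yaw']-wx*.5},open('cmd.json','w'))
def st():
    c=load();o=bot.get_obs();M=R.from_quat(o['tool_rot']).as_matrix()
    print('t%.2f'%o['clock'],'cmd',np.round(c['p'],4),round(c['yaw'],4),'meas',np.round(o['eef_pos'],4),'yaw %.4f'%np.arctan2(M[1,2],M[0,2]),'F',np.round(o['ft_force'],1),'w %.4f'%o['grip_width'],'j',np.round(o['joint_pos'],2))
E
echo '{"p":[0.181,0.466,0.231],"yaw":1.201}' > cmd.json
python3 - <<'E'
from plan import *
plan([(.3,.40,.24,1.45),(.554,.195,.2,1.695)])
E
```

```text
[-0.036, -0.539, -0.074] wx -0.498 rows>=3.3
[0.124, -1.783, -0.471] wx -0.988 rows>=7.9
```

Run:
```python
from plan import *
plan([(.38,.34,.235,1.5)])
```

```text
[-0.016, -0.924, -0.182] wx -0.598 rows>=5.6
```

>>> apply_moves(
  targets=[-0.016,-0.924,-0.182,-0.6,0,0,0.7,-0.016,-0.924,-0.182,-0.6,0,0,0.7,-0.016,-0.924,-0.182,-0.6,0,0,0.7,-0.016,-0.924,-0.182,-0.6,0,0,0.7,-0.016,-0.924,-0.182,-0.6,0,0,0.7,-0.016,-0.924,-0.182,-0.6,0,0,0.7,-0.016,-0.924,-0.182,-0.6,0,0,0.7,-0.016,-0.924,-0.182,-0.6,0,0,0.7],
)

```text
clock: 0.77
eef_pos: [0.3809, 0.3388, 0.2347]
tool_rot: [-0.481, 0.519, 0.481, 0.518]
ft_force: [-0.4, 0.3, -0.1]
grip_width: 0.0595
```

Run:
```python
from plan import *
done(-0.016,-0.924,-0.182,-0.6);st()
plan([(.554,.195,.17,1.695)])
```

```text
t0.77 cmd [0.3799 0.3401 0.235 ] 1.501 meas [0.3809 0.3388 0.2347] yaw 1.4965 F [-0.4  0.3 -0.1] w 0.0595 j [0.73 0.26 0.04 1.35 0.   0.8 ]
[0.26, -0.735, -0.53] wx -0.388 rows>=5.7
```

>>> apply_moves(
  targets=[0.26,-0.735,-0.53,-0.388,0,0,0.7,0.26,-0.735,-0.53,-0.388,0,0,0.7,0.26,-0.735,-0.53,-0.388,0,0,0.7,0.26,-0.735,-0.53,-0.388,0,0,0.7,0.26,-0.735,-0.53,-0.388,0,0,0.7,0.26,-0.735,-0.53,-0.388,0,0,0.7,0.26,-0.735,-0.53,-0.388,0,0,0.7,0.26,-0.735,-0.53,-0.388,0,0,0.7,0.26,-0.735,-0.53,-0.388,0,0,0.7,0.26,-0.735,-0.53,-0.388,0,0,0.7],
)

```text
clock: 1.6
eef_pos: [0.5526, 0.197, 0.1707]
tool_rot: [-0.531, 0.467, 0.531, 0.467]
ft_force: [-0.1, 0.4, 0.1]
grip_width: 0.0597
```

Run:
```python
from plan import *
done(0.26,-0.735,-0.53,-0.388);st()
plan([(.5543,.195,.098,1.695)])
snap("1");cv2.imwrite("pics/c4.png",np.hstack([crop("scene","1",250,110,350,220,6),crop("top","1",170,130,270,240,6)[:660]][:1]));cv2.imwrite("pics/c5.png",crop("top","1",170,130,270,240,6))
```

```text
t1.60 cmd [0.554  0.1951 0.17  ] 1.695 meas [0.5526 0.197  0.1707] yaw 1.6976 F [-0.1  0.4  0.1] w 0.0597 j [0.34 0.44 0.13 1.26 0.   0.22]
[0.288, -0.001, -0.001] wx -0.0 rows>=1.7
```

View pics/c4.png

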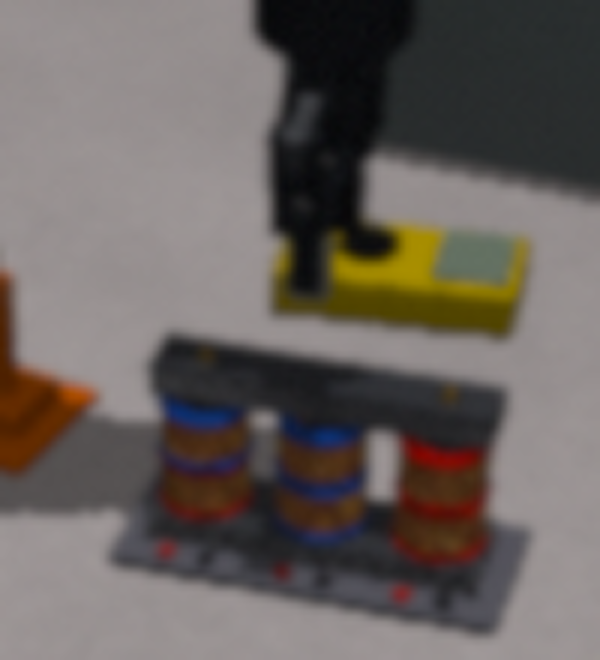

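View pics/c5.png

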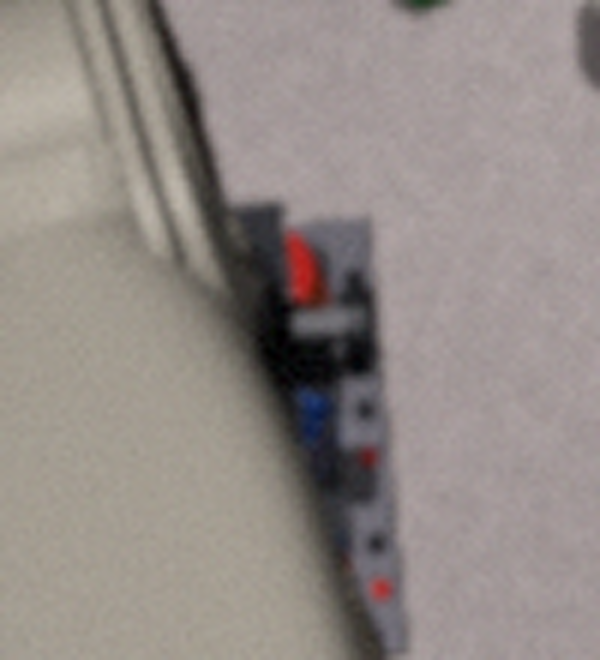

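Gripper hovers over the yoke middle (scene crop fingertip (310,290), stud tips (205,355)/(450,393)). I chose the grey core over the two orange decoys. Descending and gripping.

>>> apply_moves(
  targets=[0.15,0,0,0,0,0,0.7,0.24,0,0,0,0,0,0.7,0.288,0,0,0,0,0,0.7,0.288,0,0,0,0,0,0.7,0.288,0,0,0,0,0,0.7,0.288,0,0,0,0,0,0.7],
)

```text
clock: 2.2
eef_pos: [0.5544, 0.1962, 0.0999]
tool_rot: [0.531, -0.467, -0.53, -0.469]
ft_force: [-0.3, 0.4, 0.1]
grip_width: 0.0598
```

>>> apply_moves(
  targets=[0,0,0,0,0,0,0,0,0,0,0,0,0,0,0,0,0,0,0,0,0,0,0,0,0,0,0,0,0,0,0,0,0,0,0,0,0,0,0,0,0,0],
)

```text
clock: 2.7
eef_pos: [0.5546, 0.196, 0.1001]
tool_rot: [0.53, -0.467, -0.53, -0.469]
ft_force: [-0.5, 0.3, 6.1]
grip_width: 0.0307
```

Run:
```python
from plan import *
done(0.288,0,0,0);st()
```

```text
t2.70 cmd [0.554  0.1951 0.098 ] 1.695 meas [0.5546 0.196  0.1001] yaw 1.6952 F [-0.5  0.3  6.1] w 0.0307 j [0.34 0.49 0.03 1.1  0.   0.21]
```

>>> apply_moves(
  targets=[-0.04,0,0,0,0,0,0,-0.1,0,0,0,0,0,0,-0.16,0,0,0,0,0,0,-0.24,0,0,0,0,0,0,-0.32,0,0,0,0,0,0,-0.32,0,0,0,0,0,0,-0.32,0,0,0,0,0,0,-0.32,0,0,0,0,0,0],
)

```text
clock: 3.37
eef_pos: [0.5525, 0.1947, 0.1764]
tool_rot: [-0.529, 0.469, 0.531, 0.467]
ft_force: [-1.0, -0.4, -8.1]
grip_width: 0.03
```

Run:
```python
from plan import *
done(-.32,0,0,0);st()
snap("2");cv2.imwrite("pics/c6.png",crop("scene","2",230,90,360,220,5))
plan([(.56,.04,.178,1.571),(.56,.04,.006,1.571)])
```

```text
t3.37 cmd [0.554  0.1951 0.178 ] 1.695 meas [0.5525 0.1947 0.1764] yaw 1.6949 F [-1.  -0.4 -8.1] w 0.0300 j [ 0.34  0.44  0.15  1.28 -0.    0.21]
[0.0, 0.053, -0.619] wx 0.248 rows>=3.7
[0.688, 0.053, -0.619] wx 0.248 rows>=4.1
```

View pics/c6.png

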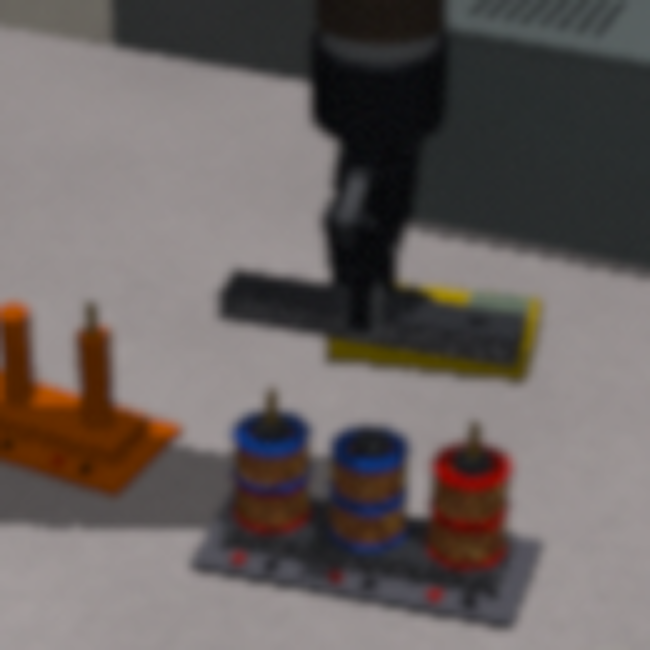

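>>> apply_moves(
  targets=[0,0.053,-0.62,0.248,0,0,0,0,0.053,-0.62,0.248,0,0,0,0,0.053,-0.62,0.248,0,0,0,0,0.053,-0.62,0.248,0,0,0,0.1,0.053,-0.62,0.248,0,0,0,0.25,0.053,-0.62,0.248,0,0,0,0.4,0.053,-0.62,0.248,0,0,0,0.5,0.053,-0.62,0.248,0,0,0,0.6,0.053,-0.62,0.248,0,0,0,0.65,0.053,-0.62,0.248,0,0,0,0.65,0.053,-0.62,0.248,0,0,0,0.65,0.053,-0.62,0.248,0,0,0],
)

```text
clock: 4.47
eef_pos: [0.5581, 0.0397, 0.0141]
tool_rot: [-0.499, 0.501, 0.501, 0.499]
ft_force: [-0.1, 0.3, -5.5]
grip_width: 0.0304
```

Run:
```python
from plan import *
done(.65,.053,-.62,.248);st()
```

```text
t4.47 cmd [0.5601 0.0396 0.0155] 1.571 meas [0.5581 0.0397 0.0141] yaw 1.5710 F [-0.1  0.3 -5.5] w 0.0304 j [ 0.07  0.54 -0.15  0.88 -0.    0.07]
```

>>> apply_moves(
  targets=[0.02,0,0,0,0,0,0,0.032,0,0,0,0,0,0,0.04,0,0,0,0,0,0,0.04,0,0,0,0,0,0],
)

```text
clock: 4.8
eef_pos: [0.5603, 0.0399, 0.0063]
tool_rot: [0.5, -0.5, -0.5, -0.5]
ft_force: [-0.1, -0.3, -6.6]
grip_width: 0.0302
```

Run:
```python
from plan import *
done(.04,0,0,0);st()
```

```text
t4.80 cmd [0.5601 0.0396 0.0055] 1.571 meas [0.5603 0.0399 0.0063] yaw 1.5711 F [-0.1 -0.3 -6.6] w 0.0302 j [ 0.07  0.55 -0.16  0.86  0.    0.07]
```

>>> apply_moves(
  targets=[0.006,0,0,0,0,0,0,0.006,0,0,0,0,0,0,0.012,0,0,0,0,0,0,0.012,0,0,0,0,0,0],
)

```text
clock: 5.13
eef_pos: [0.5604, 0.0399, 0.0061]
tool_rot: [-0.501, 0.499, 0.499, 0.501]
ft_force: [-6.9, -0.0, 13.0]
grip_width: 0.0302
```

Run:
```python
from plan import *
done(.012,0,0,0);st()
```

```text
t5.13 cmd [0.5601 0.0396 0.0025] 1.571 meas [0.5604 0.0399 0.0061] yaw 1.5710 F [-6.9 -0.  13. ] w 0.0302 j [ 0.07  0.55 -0.16  0.86  0.    0.07]
```

>>> apply_moves(
  targets=[-0.008,0,0,0,0,0,0,-0.01,0,0,0,0,0,0.6,-0.01,0,0,0,0,0,0.6,-0.01,0,0,0,0,0,0.6,-0.01,0,0,0,0,0,0.6,-0.1,0,0,0,0,0,0.6,-0.25,0,0,0,0,0,0.6,-0.4,0,0,0,0,0,0.75,-0.55,0,0,0,0,0,0.75,-0.7,0,0,0,0,0,0.75,-0.7,0,0,0,0,0,0.75],
)

```text
clock: 6.05
eef_pos: [0.5648, 0.0402, 0.1867]
tool_rot: [-0.504, 0.496, 0.496, 0.504]
ft_force: [1.3, 0.7, 0.9]
grip_width: 0.0639
```

Run:
```python
from plan import *
done(-.7,0,0,0);st()
snap("3");cv2.imwrite("pics/c7.png",np.hstack([crop("scene","3",230,130,360,230,5)]))
cv2.imwrite("pics/c8.png",crop("top","3",190,130,310,250,5))
# limb positions
c=np.array([.554,.1951]);e=np.array([np.cos(.124),np.sin(.124)])
for k in(-1,0,1): print(k,np.round(c+k*.064*e,4))
```

```text
t6.05 cmd [0.5601 0.0396 0.1775] 1.571 meas [0.5648 0.0402 0.1867] yaw 1.5710 F [1.3 0.7 0.9] w 0.0639 j [ 0.07  0.38  0.08  1.26 -0.    0.07]
-1 [0.4905 0.1872]
0 [0.554  0.1951]
1 [0.6175 0.203 ]
```

View pics/c7.png

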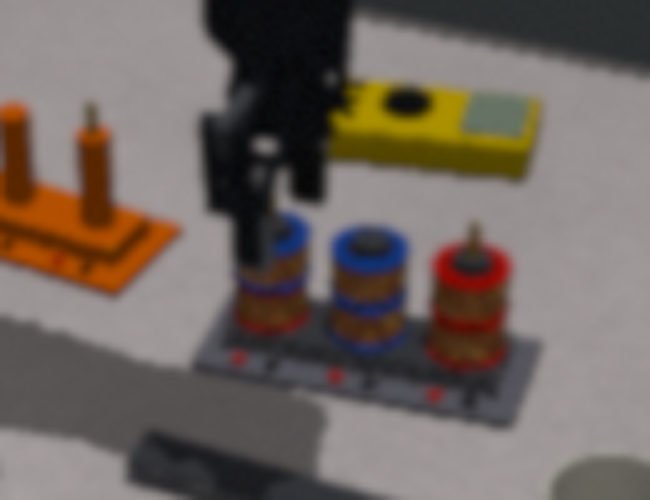

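View pics/c8.png

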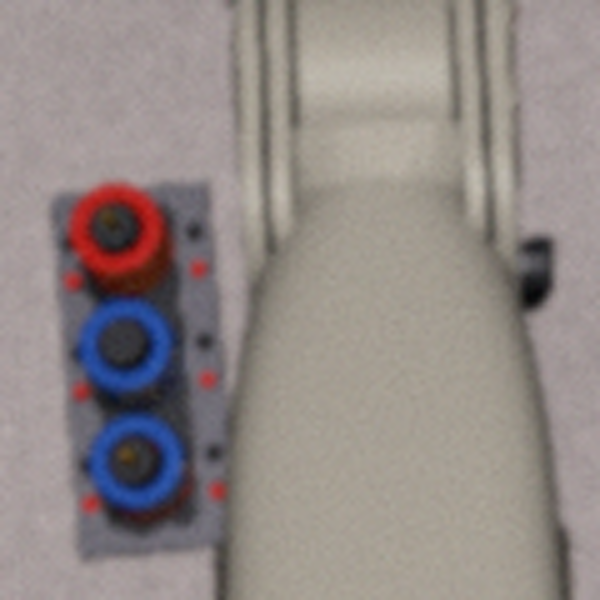

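Run:
```python
from plan import *
st()
# near fingertip bottom pixel; far fingertip
for u,v in [(280,184),(291,170)]:
    o,d=ray("scene",u,v); s=(.565-o[0])/d[0]; print(o+d*s)
for z in (.175,.18,.187,.195):
    print(z,proj("scene",(.5648,.0402-.034,z)),proj("scene",(.5648,.0402+.034,z)))
plan([(.554,.1951,.178,1.695),(.554,.1951,.07,1.695)])
```

```text
t6.15 cmd [0.5601 0.0396 0.1775] 1.571 meas [0.5615 0.04   0.1802] yaw 1.5710 F [-0.5 -1.3 -0.7] w 0.0644 j [0.07 0.39 0.07 1.25 0.   0.07]
[0.565      0.00262475 0.19638217]
[0.565      0.07344542 0.19791255]
0.175 (np.float64(280.5635704944422), np.float64(190.0226639361382)) (np.float64(290.96941618246706), np.float64(176.94372742665706))
0.18 (np.float64(280.5510235617254), np.float64(188.45814246368997)) (np.float64(290.9855726054433), np.float64(175.40992838463984))
0.187 (np.float64(280.5333382062048), np.float64(186.25289285533216)) (np.float64(291.00833913068504), np.float64(173.24860377353502))
0.195 (np.float64(280.51295349382815), np.float64(183.7110508814575)) (np.float64(291.03457107938215), np.float64(170.75829154036705))
[-0.002, 0.024, 0.622] wx -0.248 rows>=3.7
[0.43, 0.024, 0.622] wx -0.248 rows>=2.6
```

>>> apply_moves(
  targets=[-0.002,0.024,0.622,-0.248,0,0,0.78,-0.002,0.024,0.622,-0.248,0,0,0.78,-0.002,0.024,0.622,-0.248,0,0,0.78,-0.002,0.024,0.622,-0.248,0,0,0.78,-0.002,0.024,0.622,-0.248,0,0,0.78,0.15,0.024,0.622,-0.248,0,0,0.78,0.3,0.024,0.622,-0.248,0,0,0.78,0.438,0.024,0.622,-0.248,0,0,0.78,0.438,0.024,0.622,-0.248,0,0,0.78,0.438,0.024,0.622,-0.248,0,0,0.78],
)

```text
clock: 6.98
eef_pos: [0.5508, 0.194, 0.0651]
tool_rot: [-0.529, 0.471, 0.531, 0.465]
ft_force: [-0.2, 0.1, 0.9]
grip_width: 0.0664
```

Run:
```python
from plan import *
done(.438,.024,.622,-.248);st()
snap("4");cv2.imwrite("pics/c9.png",crop("scene","4",250,120,360,230,6))
```

```text
t6.98 cmd [0.554  0.1951 0.068 ] 1.695 meas [0.5508 0.194  0.0651] yaw 1.6948 F [-0.2  0.1  0.9] w 0.0664 j [ 0.34  0.53 -0.02  1.03 -0.    0.21]
```

View pics/c9.png

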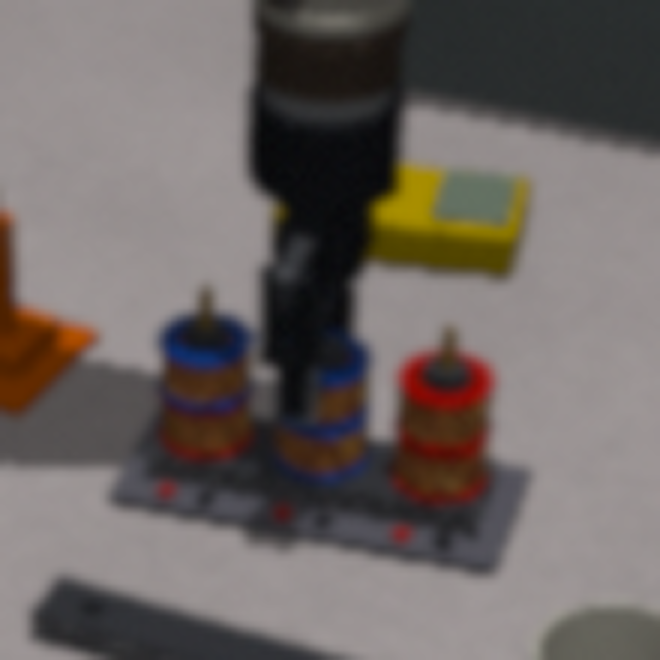

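Run:
```python
from plan import *
plan([(.554,.1951,.165,1.695),(.578,-.03,.165,1.62)])
```

```text
[-0.388, 0.0, -0.0] wx 0.0 rows>=2.3
[-0.388, 0.016, -0.906] wx 0.15 rows>=5.4
```

>>> apply_moves(
  targets=[0,0,0,0,0,0,0,0,0,0,0,0,0,0,0,0,0,0,0,0,0,0,0,0,0,0,0,0,0,0,0,0,0,0,0,0,0,0,0,0,0,0],
)

```text
clock: 7.58
eef_pos: [0.5561, 0.196, 0.0716]
tool_rot: [0.531, -0.466, -0.529, -0.47]
ft_force: [0.1, -0.7, 6.8]
grip_width: 0.0488
```

>>> apply_moves(
  targets=[-0.05,0,0,0,0,0,0,-0.15,0,0,0,0,0,0,-0.28,0,0,0,0,0,0,-0.39,0,0,0,0,0,0,-0.39,0,0,0,0,0,0],
)

```text
clock: 8.0
eef_pos: [0.5576, 0.1966, 0.1736]
tool_rot: [0.532, -0.464, -0.528, -0.472]
ft_force: [1.2, 0.7, -0.8]
grip_width: 0.0493
```

Run:
```python
from plan import *
done(-.39,0,0,0);st()
p,d=bot.camera("scene");cv2.imwrite("pics/scene5.png",p[:,:,::-1]);cv2.imwrite("pics/c10.png",crop("scene","5",250,100,360,210,6))
plan([(.58,-.045,.165,1.61)])
```

```text
t8.00 cmd [0.554  0.1951 0.1655] 1.695 meas [0.5576 0.1966 0.1736] yaw 1.6950 F [ 1.2  0.7 -0.8] w 0.0493 j [ 0.34  0.44  0.14  1.26 -0.    0.21]
[0.002, 0.016, -0.966] wx 0.17 rows>=5.8
```

View pics/c10.png

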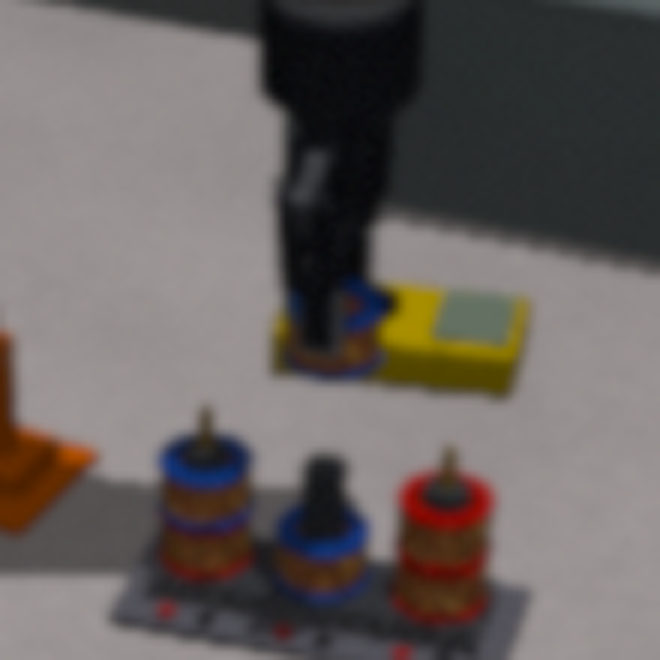

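>>> apply_moves(
  targets=[0.002,0.016,-0.966,0.17,0,0,0,0.002,0.016,-0.966,0.17,0,0,0,0.002,0.016,-0.966,0.17,0,0,0,0.002,0.016,-0.966,0.17,0,0,0,0.002,0.016,-0.966,0.17,0,0,0,0.002,0.016,-0.966,0.17,0,0,0,0.002,0.016,-0.966,0.17,0,0,0],
)

```text
clock: 8.63
eef_pos: [0.5792, -0.0513, 0.1642]
tool_rot: [0.508, -0.493, -0.507, -0.491]
ft_force: [0.2, 1.3, -0.4]
grip_width: 0.0492
```

Run:
```python
from plan import *
done(.002,.016,-.966,.17);st()
plan([(.6005,-.272,.10,1.559),(.6005,-.272,.03,1.559)])
```

```text
t8.63 cmd [ 0.58  -0.045  0.165] 1.61 meas [ 0.5792 -0.0513  0.1642] yaw 1.6020 F [ 0.2  1.3 -0.4] w 0.0492 j [-0.09  0.44  0.11  1.24 -0.   -0.12]
[0.26, -0.046, -0.911] wx 0.102 rows>=5.7
[0.54, -0.046, -0.911] wx 0.102 rows>=1.7
```

>>> apply_moves(
  targets=[0.1,-0.046,-0.911,0.102,0,0,0,0.1,-0.046,-0.911,0.102,0,0,0,0.1,-0.046,-0.911,0.102,0,0,0,0.2,-0.046,-0.911,0.102,0,0,0,0.26,-0.046,-0.911,0.102,0,0,0,0.26,-0.046,-0.911,0.102,0,0,0,0.26,-0.046,-0.911,0.102,0,0,0,0.4,-0.046,-0.911,0.102,0,0,0,0.5,-0.046,-0.911,0.102,0,0,0,0.5,-0.046,-0.911,0.102,0,0,0,0.5,-0.046,-0.911,0.102,0,0,0,0.5,-0.046,-0.911,0.102,0,0,0],
)

```text
clock: 9.63
eef_pos: [0.6007, -0.2715, 0.0413]
tool_rot: [-0.497, 0.503, 0.497, 0.503]
ft_force: [0.9, -0.2, -0.4]
grip_width: 0.0491
```

Run:
```python
from plan import *
done(.5,-.046,-.911,.102);st()
snap("6");cv2.imwrite("pics/c11.png",crop("scene","6",180,200,320,340,5));cv2.imwrite("pics/c12.png",crop("top","6",330,140,420,260,5))
```

```text
t9.63 cmd [ 0.6004 -0.2721  0.04  ] 1.559 meas [ 0.6007 -0.2715  0.0413] yaw 1.5598 F [ 0.9 -0.2 -0.4] w 0.0491 j [-0.42  0.68  0.19  1.08  0.   -0.41]
```

View pics/c11.png

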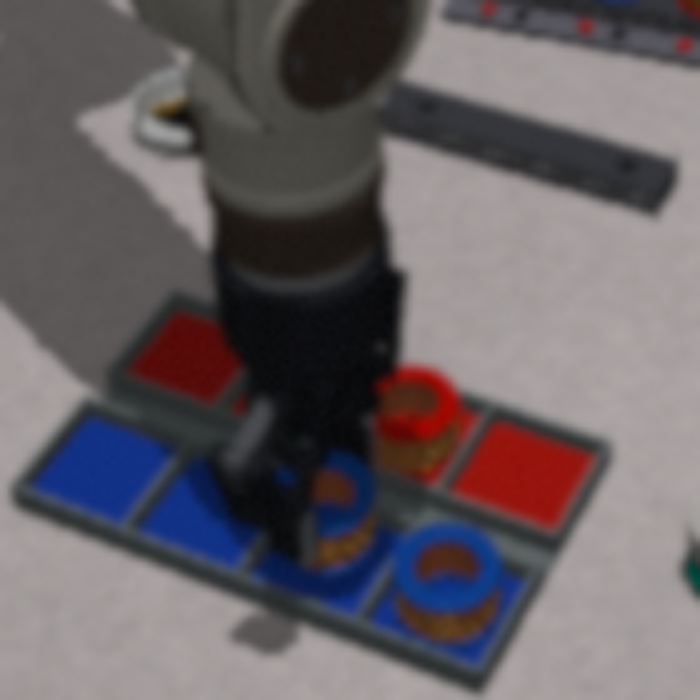

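View pics/c12.png

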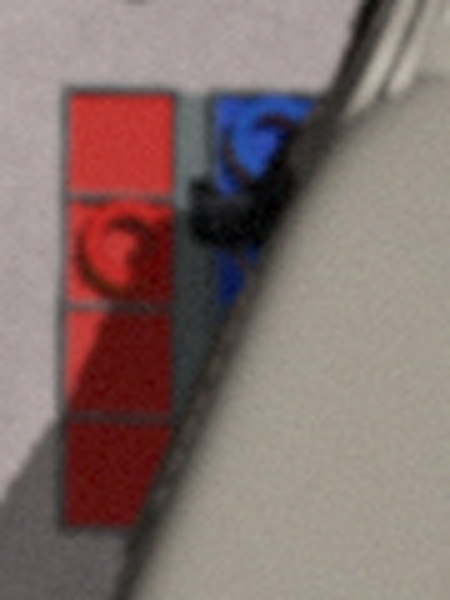

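>>> apply_moves(
  targets=[0.05,0,0,0,0,0,0,0.07,0,0,0,0,0,0,0.084,0,0,0,0,0,0,0.092,0,0,0,0,0,0,0.092,0,0,0,0,0,0,0.092,0,0,0,0,0,0],
)

```text
clock: 10.23
eef_pos: [0.6004, -0.2718, 0.0207]
tool_rot: [-0.498, 0.503, 0.497, 0.503]
ft_force: [-4.6, 2.5, 10.1]
grip_width: 0.0488
```

Run:
```python
from plan import *
done(.092,0,0,0);st()
```

```text
t10.23 cmd [ 0.6004 -0.2721  0.017 ] 1.559 meas [ 0.6004 -0.2718  0.0207] yaw 1.5591 F [-4.6  2.5 10.1] w 0.0488 j [-0.43  0.7   0.16  1.03  0.   -0.41]
```

>>> apply_moves(
  targets=[-0.012,0,0,0,0,0,0,-0.014,0,0,0,0,0,0.72,-0.014,0,0,0,0,0,0.72,-0.014,0,0,0,0,0,0.72,-0.1,0,0,0,0,0,0.75,-0.25,0,0,0,0,0,0.78,-0.4,0,0,0,0,0,0.78,-0.55,0,0,0,0,0,0.78,-0.6,0,0,0,0,0,0.78],
)

```text
clock: 10.98
eef_pos: [0.6028, -0.2732, 0.1743]
tool_rot: [-0.5, 0.502, 0.494, 0.504]
ft_force: [1.4, -1.2, 0.5]
grip_width: 0.0665
```

Run:
```python
from plan import *
done(-.6,0,0,0);st()
plan([(.57,-.035,.165,1.63)])
```

```text
t10.98 cmd [ 0.6004 -0.2721  0.167 ] 1.559 meas [ 0.6028 -0.2732  0.1743] yaw 1.5589 F [ 1.4 -1.2  0.5] w 0.0665 j [-0.43  0.59  0.38  1.35 -0.   -0.41]
[0.008, 0.133, 0.947] wx -0.142 rows>=5.7
```

>>> apply_moves(
  targets=[0.008,0.133,0.947,-0.142,0,0,0.78,0.008,0.133,0.947,-0.142,0,0,0.78,0.008,0.133,0.947,-0.142,0,0,0.78,0.008,0.133,0.947,-0.142,0,0,0.78,0.008,0.133,0.947,-0.142,0,0,0.78,0.008,0.133,0.947,-0.142,0,0,0.78,0.008,0.133,0.947,-0.142,0,0,0.78],
)

```text
clock: 11.57
eef_pos: [0.5686, -0.029, 0.1653]
tool_rot: [-0.515, 0.483, 0.517, 0.484]
ft_force: [-0.5, 0.1, 0.4]
grip_width: 0.0665
```

Run:
```python
from plan import *
done(.008,.133,.947,-.142);st()
plan([(.554,.195,.165,1.695),(.554,.195,.037,1.695)])
snap("7")
a=crop("scene","7",180,150,345,340,3);b=crop("top","7",190,130,410,260,3)
cv2.imwrite("pics/c13.png",a);cv2.imwrite("pics/c14.png",b)
```

```text
t11.57 cmd [ 0.5699 -0.035   0.165 ] 1.63 meas [ 0.5686 -0.029   0.1653] yaw 1.6372 F [-0.5  0.1  0.4] w 0.0665 j [-0.05  0.41  0.07  1.23  0.   -0.12]
[-0.0, 0.009, 0.922] wx -0.13 rows>=5.5
[0.512, 0.009, 0.922] wx -0.13 rows>=3.1
```

View pics/c13.png

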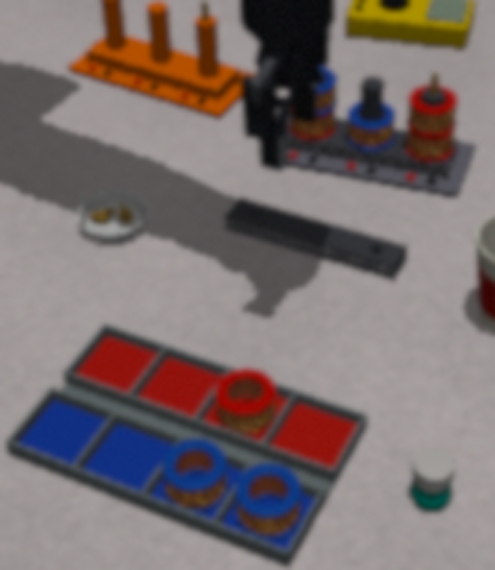

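View pics/c14.png

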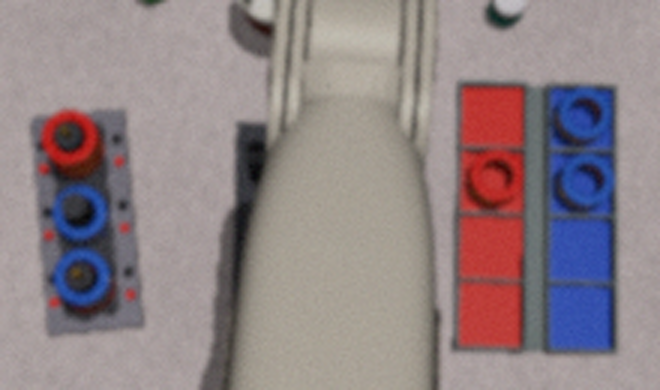

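The first blue coil stands flat in bay B2 (top crop (585,183)), with nothing else moved. Next is the lower coil on the middle limb.

>>> apply_moves(
  targets=[0,0.009,0.922,-0.13,0,0,0.78,0,0.009,0.922,-0.13,0,0,0.78,0,0.009,0.922,-0.13,0,0,0.78,0,0.009,0.922,-0.13,0,0,0.78,0,0.009,0.922,-0.13,0,0,0.78,0,0.009,0.922,-0.13,0,0,0.78,0,0.009,0.922,-0.13,0,0,0.78,0.15,0.009,0.922,-0.13,0,0,0.78,0.3,0.009,0.922,-0.13,0,0,0.78,0.42,0.009,0.922,-0.13,0,0,0.78,0.512,0.009,0.922,-0.13,0,0,0.78,0.512,0.009,0.922,-0.13,0,0,0.78],
)

```text
clock: 12.67
eef_pos: [0.5503, 0.1914, 0.0315]
tool_rot: [-0.528, 0.472, 0.531, 0.465]
ft_force: [-1.0, 0.2, -0.6]
grip_width: 0.0665
```

>>> apply_moves(
  targets=[0,0,0,0,0,0,0.7,0,0,0,0,0,0,0,0,0,0,0,0,0,0,0,0,0,0,0,0,0,0,0,0,0,0,0,0,0,0,0,0,0,0,0],
)

```text
clock: 13.17
eef_pos: [0.555, 0.1954, 0.0389]
tool_rot: [0.531, -0.467, -0.529, -0.469]
ft_force: [0.6, -1.7, 3.6]
grip_width: 0.0492
```

Run:
```python
from plan import *
done(.512,.009,.922,-.13);st()
plan([(.554,.195,.165,1.695),(.57,-.04,.165,1.6)])
```

```text
t13.17 cmd [0.5541 0.195  0.037 ] 1.695 meas [0.555  0.1954 0.0389] yaw 1.6949 F [ 0.6 -1.7  3.6] w 0.0492 j [ 0.34  0.56 -0.05  0.96 -0.    0.21]
[-0.512, 0.0, 0.0] wx 0.0 rows>=3.1
[-0.512, 0.053, -0.941] wx 0.19 rows>=5.6
```

>>> apply_moves(
  targets=[-0.06,0,0,0,0,0,0,-0.18,0,0,0,0,0,0,-0.32,0,0,0,0,0,0,-0.46,0,0,0,0,0,0,-0.512,0,0,0,0,0,0,-0.512,0.053,-0.941,0.19,0,0,0,-0.512,0.053,-0.941,0.19,0,0,0,-0.512,0.053,-0.941,0.19,0,0,0,-0.512,0.053,-0.941,0.19,0,0,0,-0.512,0.053,-0.941,0.19,0,0,0,-0.512,0.053,-0.941,0.19,0,0,0,-0.512,0.053,-0.941,0.19,0,0,0],
)

```text
clock: 14.17
eef_pos: [0.5698, -0.0454, 0.1656]
tool_rot: [0.506, -0.495, -0.505, -0.494]
ft_force: [0.7, 0.5, -1.8]
grip_width: 0.0493
```

Run:
```python
from plan import *
done(-.512,.053,-.941,.19);st()
plan([(.5375,-.2713,.14,1.559),(.5375,-.2713,.03,1.559),(.5375,-.2713,.018,1.559)])
```

```text
t14.17 cmd [ 0.57   -0.0401  0.165 ] 1.6 meas [ 0.5698 -0.0454  0.1656] yaw 1.5931 F [ 0.7  0.5 -1.8] w 0.0493 j [-0.08  0.42  0.08  1.23 -0.   -0.1 ]
[0.1, 0.157, -0.921] wx 0.082 rows>=5.6
[0.54, 0.157, -0.921] wx 0.082 rows>=2.6
[0.588, 0.157, -0.921] wx 0.082 rows>=0.3
```

>>> apply_moves(
  targets=[0.1,0.157,-0.921,0.082,0,0,0,0.1,0.157,-0.921,0.082,0,0,0,0.1,0.157,-0.921,0.082,0,0,0,0.1,0.157,-0.921,0.082,0,0,0,0.1,0.157,-0.921,0.082,0,0,0,0.1,0.157,-0.921,0.082,0,0,0,0.1,0.157,-0.921,0.082,0,0,0,0.25,0.157,-0.921,0.082,0,0,0,0.38,0.157,-0.921,0.082,0,0,0,0.48,0.157,-0.921,0.082,0,0,0,0.54,0.157,-0.921,0.082,0,0,0,0.54,0.157,-0.921,0.082,0,0,0],
)

```text
clock: 15.17
eef_pos: [0.5344, -0.2682, 0.0261]
tool_rot: [-0.494, 0.503, 0.5, 0.502]
ft_force: [-0.1, 0.3, -0.7]
grip_width: 0.0492
```

>>> apply_moves(
  targets=[0,0,0,0,0,0,0,0,0,0,0,0,0,0,0.02,0,0,0,0,0,0,0.036,0,0,0,0,0,0,0.05,0,0,0,0,0,0,0.054,0,0,0,0,0,0,0.054,0,0,0,0,0,0],
)

```text
clock: 15.75
eef_pos: [0.5383, -0.2715, 0.0199]
tool_rot: [-0.498, 0.502, 0.496, 0.504]
ft_force: [-3.5, 3.5, 12.7]
grip_width: 0.0492
```

Run:
```python
from plan import *
done(.54,.157,-.921,.082);done(.054,0,0,0);st()
```

```text
t15.75 cmd [ 0.5375 -0.2714  0.0165] 1.559 meas [ 0.5383 -0.2715  0.0199] yaw 1.5590 F [-3.5  3.5 12.7] w 0.0492 j [-0.47  0.6  -0.02  0.94  0.   -0.46]
```

>>> apply_moves(
  targets=[-0.012,0,0,0,0,0,0,-0.014,0,0,0,0,0,0.72,-0.014,0,0,0,0,0,0.72,-0.014,0,0,0,0,0,0.72,-0.1,0,0,0,0,0,0.75,-0.25,0,0,0,0,0,0.78,-0.4,0,0,0,0,0,0.78,-0.55,0,0,0,0,0,0.78,-0.6,0,0,0,0,0,0.78],
)

```text
clock: 16.5
eef_pos: [0.5399, -0.2726, 0.173]
tool_rot: [-0.5, 0.502, 0.494, 0.504]
ft_force: [0.2, -0.7, 1.2]
grip_width: 0.0665
```

Run:
```python
from plan import *
done(-.6,0,0,0);st()
plan([(.515,-.035,.19,1.63)])
```

```text
t16.50 cmd [ 0.5375 -0.2714  0.1665] 1.559 meas [ 0.5399 -0.2726  0.173 ] yaw 1.5589 F [ 0.2 -0.7  1.2] w 0.0665 j [-0.47  0.47  0.18  1.28 -0.   -0.46]
[-0.094, 0.101, 0.944] wx -0.142 rows>=5.7
```

>>> apply_moves(
  targets=[-0.094,0.101,0.944,-0.142,0,0,0.78,-0.094,0.101,0.944,-0.142,0,0,0.78,-0.094,0.101,0.944,-0.142,0,0,0.78,-0.094,0.101,0.944,-0.142,0,0,0.78,-0.094,0.101,0.944,-0.142,0,0,0.78,-0.094,0.101,0.944,-0.142,0,0,0.78,-0.094,0.101,0.944,-0.142,0,0,0.78],
)

```text
clock: 17.08
eef_pos: [0.5143, -0.0299, 0.1909]
tool_rot: [-0.516, 0.483, 0.517, 0.484]
ft_force: [-0.1, -0.9, 0.1]
grip_width: 0.0665
```

Run:
```python
from plan import *
done(-.094,.101,.944,-.142);st()
plan([(.4905,.1872,.19,1.695),(.4905,.1872,.067,1.695)])
snap("8")
a=crop("scene","8",180,150,345,340,3);b=crop("top","8",190,130,410,260,3)
cv2.imwrite("pics/c15.png",a);cv2.imwrite("pics/c16.png",b)
```

```text
t17.08 cmd [ 0.5151 -0.0351  0.19  ] 1.63 meas [ 0.5143 -0.0299  0.1909] yaw 1.6369 F [-0.1 -0.9  0.1] w 0.0665 j [-0.06  0.29 -0.03  1.25  0.   -0.13]
[-0.0, 0.046, 0.894] wx -0.13 rows>=5.4
[0.492, 0.046, 0.894] wx -0.13 rows>=2.9
```

View pics/c15.png

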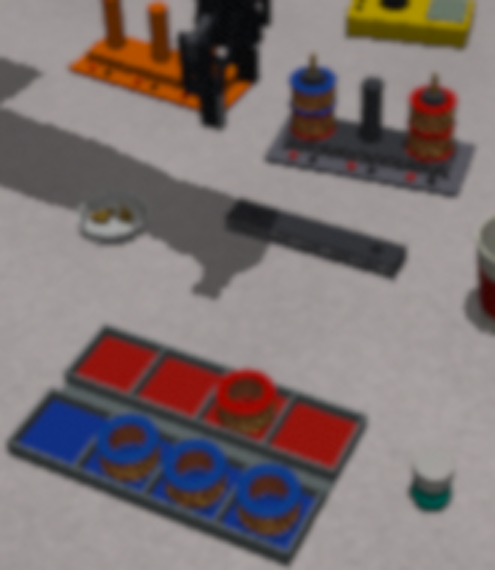

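View pics/c16.png

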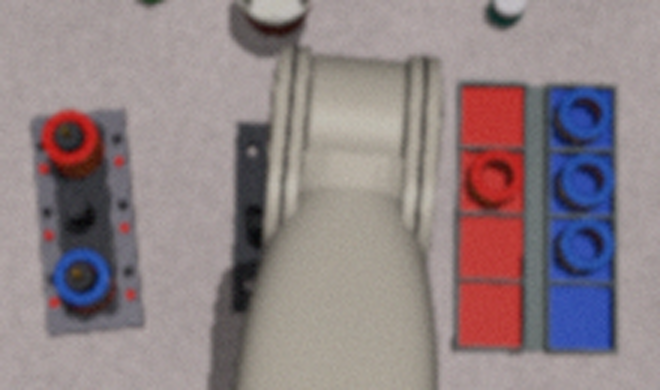

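Both middle-limb coils are in bays B1 and B2. Next is the blue coil on the near limb.

>>> apply_moves(
  targets=[0,0.046,0.894,-0.13,0,0,0.78,0,0.046,0.894,-0.13,0,0,0.78,0,0.046,0.894,-0.13,0,0,0.78,0,0.046,0.894,-0.13,0,0,0.78,0,0.046,0.894,-0.13,0,0,0.78,0,0.046,0.894,-0.13,0,0,0.78,0,0.046,0.894,-0.13,0,0,0.78,0.15,0.046,0.894,-0.13,0,0,0.78,0.28,0.046,0.894,-0.13,0,0,0.78,0.4,0.046,0.894,-0.13,0,0,0.78,0.492,0.046,0.894,-0.13,0,0,0.78,0.492,0.046,0.894,-0.13,0,0,0.78],
)

```text
clock: 18.18
eef_pos: [0.4867, 0.1837, 0.0619]
tool_rot: [-0.528, 0.472, 0.531, 0.465]
ft_force: [-0.4, -0.3, -0.5]
grip_width: 0.0667
```

>>> apply_moves(
  targets=[0,0,0,0,0,0,0.7,0,0,0,0,0,0,0,0,0,0,0,0,0,0,0,0,0,0,0,0,0,0,0,0,0,0,0,0,0,0,0,0,0,0,0],
)

```text
clock: 18.68
eef_pos: [0.4914, 0.1877, 0.0688]
tool_rot: [0.531, -0.467, -0.529, -0.469]
ft_force: [1.0, -0.7, 3.7]
grip_width: 0.0488
```

Run:
```python
from plan import *
done(.492,.046,.894,-.13);st()
plan([(.4905,.1872,.2,1.695),(.5,-.035,.2,1.6)])
```

```text
t18.68 cmd [0.4904 0.1873 0.067 ] 1.695 meas [0.4914 0.1877 0.0688] yaw 1.6949 F [ 1.  -0.7  3.7] w 0.0488 j [ 0.37  0.42 -0.19  0.96 -0.    0.24]
[-0.532, -0.0, -0.0] wx 0.0 rows>=3.2
[-0.532, 0.072, -0.887] wx 0.19 rows>=5.3
```

>>> apply_moves(
  targets=[-0.06,0,0,0,0,0,0,-0.18,0,0,0,0,0,0,-0.32,0,0,0,0,0,0,-0.46,0,0,0,0,0,0,-0.532,0,0,0,0,0,0,-0.532,0.072,-0.887,0.19,0,0,0,-0.532,0.072,-0.887,0.19,0,0,0,-0.532,0.072,-0.887,0.19,0,0,0,-0.532,0.072,-0.887,0.19,0,0,0,-0.532,0.072,-0.887,0.19,0,0,0,-0.532,0.072,-0.887,0.19,0,0,0,-0.532,0.072,-0.887,0.19,0,0,0],
)

```text
clock: 19.68
eef_pos: [0.4994, -0.0382, 0.2004]
tool_rot: [0.506, -0.494, -0.506, -0.494]
ft_force: [0.3, 1.0, -1.6]
grip_width: 0.0487
```

Run:
```python
from plan import *
done(-.532,.072,-.887,.19);st()
plan([(.4742,-.2705,.14,1.559),(.4742,-.2705,.03,1.559)])
```

```text
t19.68 cmd [ 0.5   -0.035  0.2  ] 1.6 meas [ 0.4994 -0.0382  0.2004] yaw 1.5945 F [ 0.3  1.  -1.6] w 0.0487 j [-0.08  0.26 -0.05  1.26 -0.   -0.1 ]
[0.24, 0.131, -0.939] wx 0.082 rows>=5.9
[0.68, 0.131, -0.939] wx 0.082 rows>=2.6
```

>>> apply_moves(
  targets=[0.1,0.131,-0.939,0.082,0,0,0,0.1,0.131,-0.939,0.082,0,0,0,0.2,0.131,-0.939,0.082,0,0,0,0.2,0.131,-0.939,0.082,0,0,0,0.24,0.131,-0.939,0.082,0,0,0,0.24,0.131,-0.939,0.082,0,0,0,0.24,0.131,-0.939,0.082,0,0,0,0.38,0.131,-0.939,0.082,0,0,0,0.5,0.131,-0.939,0.082,0,0,0,0.6,0.131,-0.939,0.082,0,0,0,0.66,0.131,-0.939,0.082,0,0,0,0.68,0.131,-0.939,0.082,0,0,0],
)

```text
clock: 20.68
eef_pos: [0.472, -0.2676, 0.0272]
tool_rot: [-0.495, 0.503, 0.5, 0.502]
ft_force: [-0.0, 0.4, -1.4]
grip_width: 0.0486
```

>>> apply_moves(
  targets=[0,0,0,0,0,0,0,0,0,0,0,0,0,0,0.02,0,0,0,0,0,0,0.036,0,0,0,0,0,0,0.05,0,0,0,0,0,0,0.054,0,0,0,0,0,0,0.054,0,0,0,0,0,0],
)

```text
clock: 21.27
eef_pos: [0.4744, -0.2706, 0.0178]
tool_rot: [-0.498, 0.503, 0.496, 0.503]
ft_force: [-1.0, 1.0, 3.5]
grip_width: 0.0488
```

Run:
```python
from plan import *
done(.68,.131,-.939,.082);done(.054,0,0,0);st()
```

```text
t21.27 cmd [ 0.4741 -0.2706  0.0165] 1.559 meas [ 0.4744 -0.2706  0.0178] yaw 1.5589 F [-1.   1.   3.5] w 0.0488 j [-0.52  0.51 -0.19  0.86  0.   -0.51]
```

>>> apply_moves(
  targets=[-0.003,0,0,0,0,0,0,-0.005,0,0,0,0,0,0.72,-0.005,0,0,0,0,0,0.72,-0.005,0,0,0,0,0,0.72,-0.1,0,0,0,0,0,0.75,-0.25,0,0,0,0,0,0.78,-0.4,0,0,0,0,0,0.78,-0.55,0,0,0,0,0,0.78,-0.7,0,0,0,0,0,0.78],
)

```text
clock: 22.02
eef_pos: [0.4734, -0.2702, 0.1935]
tool_rot: [-0.497, 0.503, 0.497, 0.503]
ft_force: [1.2, -0.2, -0.2]
grip_width: 0.0664
```

Run:
```python
from plan import *
done(-.7,0,0,0);st()
plan([(.485,-.03,.19,1.63)])
```

```text
t22.02 cmd [ 0.4741 -0.2706  0.1915] 1.559 meas [ 0.4734 -0.2702  0.1935] yaw 1.5589 F [ 1.2 -0.2 -0.2] w 0.0664 j [-0.52  0.35  0.05  1.28 -0.   -0.51]
[0.006, -0.032, 0.963] wx -0.142 rows>=5.8
```

>>> apply_moves(
  targets=[0.006,-0.032,0.963,-0.142,0,0,0.78,0.006,-0.032,0.963,-0.142,0,0,0.78,0.006,-0.032,0.963,-0.142,0,0,0.78,0.006,-0.032,0.963,-0.142,0,0,0.78,0.006,-0.032,0.963,-0.142,0,0,0.78,0.006,-0.032,0.963,-0.142,0,0,0.78,0.006,-0.032,0.963,-0.142,0,0,0.78],
)

```text
clock: 22.6
eef_pos: [0.4845, -0.0245, 0.1904]
tool_rot: [-0.516, 0.482, 0.517, 0.484]
ft_force: [-0.2, -0.8, 0.5]
grip_width: 0.0665
```

Run:
```python
from plan import *
done(.006,-.032,.963,-.142);st()
plan([(.4902,.187,.19,1.695),(.4902,.187,.06,1.695)])
snap("9")
a=crop("scene","9",180,150,345,340,3);b=crop("top","9",190,130,410,260,3)
cv2.imwrite("pics/c17.png",a);cv2.imwrite("pics/c18.png",b)
```

```text
t22.60 cmd [ 0.4849 -0.0299  0.19  ] 1.63 meas [ 0.4845 -0.0245  0.1904] yaw 1.6373 F [-0.2 -0.8  0.5] w 0.0665 j [-0.05  0.23 -0.11  1.22  0.   -0.12]
[-0.0, -0.072, 0.865] wx -0.13 rows>=5.2
[0.52, -0.072, 0.865] wx -0.13 rows>=3.1
```

View pics/c17.png

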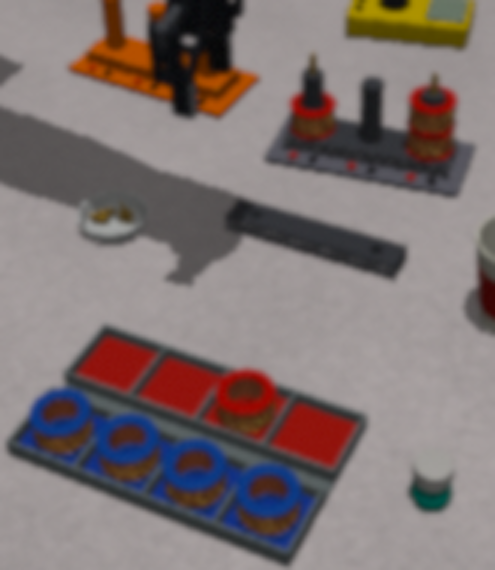

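View pics/c18.png

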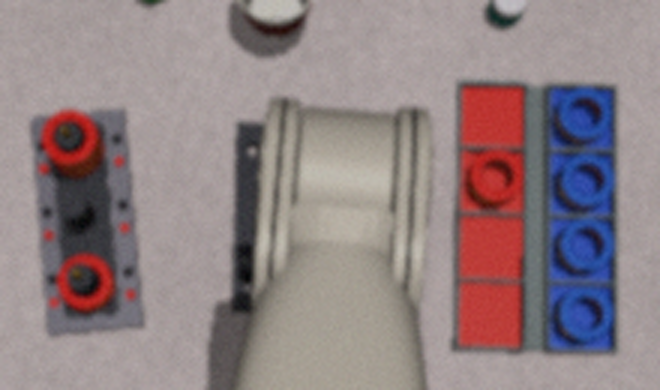

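The blue row is full. Now the low red coil under the near stud: I'll descend slowly and watch the force.

>>> apply_moves(
  targets=[0,-0.072,0.865,-0.13,0,0,0.78,0,-0.072,0.865,-0.13,0,0,0.78,0,-0.072,0.865,-0.13,0,0,0.78,0,-0.072,0.865,-0.13,0,0,0.78,0,-0.072,0.865,-0.13,0,0,0.78,0,-0.072,0.865,-0.13,0,0,0.78,0,-0.072,0.865,-0.13,0,0,0.78,0.15,-0.072,0.865,-0.13,0,0,0.78,0.3,-0.072,0.865,-0.13,0,0,0.78,0.4,-0.072,0.865,-0.13,0,0,0.78,0.48,-0.072,0.865,-0.13,0,0,0.72,0.52,-0.072,0.865,-0.13,0,0,0.68],
)

```text
clock: 23.7
eef_pos: [0.4882, 0.1837, 0.0573]
tool_rot: [-0.529, 0.471, 0.53, 0.467]
ft_force: [-0.5, 0.2, -0.1]
grip_width: 0.058
```

>>> apply_moves(
  targets=[0,0,0,0,0,0,0.68,0.01,0,0,0,0,0,0.68,0.02,0,0,0,0,0,0.68,0.03,0,0,0,0,0,0.68,0.04,0,0,0,0,0,0.68,0.048,0,0,0,0,0,0.68,0.048,0,0,0,0,0,0.68,0.048,0,0,0,0,0,0.68],
)

```text
clock: 24.37
eef_pos: [0.4898, 0.1873, 0.0484]
tool_rot: [0.53, -0.468, -0.53, -0.468]
ft_force: [0.0, -0.3, 0.4]
grip_width: 0.0581
```

Run:
```python
from plan import *
done(.52,-.072,.865,-.13);done(.048,0,0,0);st()
snap("10")
cv2.imwrite("pics/c19.png",crop("scene","10",240,120,350,220,6))
```

```text
t24.37 cmd [0.4901 0.187  0.048 ] 1.695 meas [0.4898 0.1873 0.0484] yaw 1.6953 F [ 0.  -0.3  0.4] w 0.0581 j [ 0.37  0.44 -0.22  0.91 -0.    0.24]
```

View pics/c19.png

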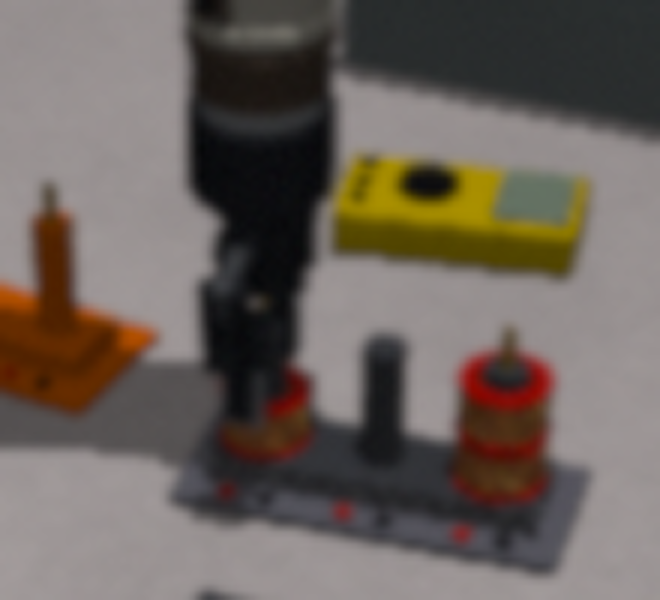

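>>> apply_moves(
  targets=[0.004,0,0,0,0,0,0.68,0.008,0,0,0,0,0,0.68,0.008,0,0,0,0,0,0.68,0.008,0,0,0,0,0,0,0.008,0,0,0,0,0,0,0.008,0,0,0,0,0,0,0.008,0,0,0,0,0,0,0.008,0,0,0,0,0,0],
)

```text
clock: 25.13
eef_pos: [0.4899, 0.1873, 0.047]
tool_rot: [0.53, -0.468, -0.53, -0.468]
ft_force: [-1.8, -0.3, 5.5]
grip_width: 0.0485
```

>>> apply_moves(
  targets=[-0.04,0,0,0,0,0,0,-0.1,0,0,0,0,0,0,-0.1,0,0,0,0,0,0],
)

```text
clock: 25.38
eef_pos: [0.4915, 0.1878, 0.0738]
tool_rot: [0.531, -0.467, -0.529, -0.469]
ft_force: [0.6, -0.7, -2.2]
grip_width: 0.0481
```

Run:
```python
from plan import *
done(.008,0,0,0);done(-.1,0,0,0);st()
snap("11")
cv2.imwrite("pics/c20.png",crop("scene","11",240,120,350,220,6))
plan([(.4901,.187,.2,1.695),(.5,-.03,.2,1.6)])
```

```text
t25.38 cmd [0.4901 0.187  0.071 ] 1.695 meas [0.4915 0.1878 0.0738] yaw 1.6950 F [ 0.6 -0.7 -2.2] w 0.0481 j [ 0.37  0.41 -0.19  0.97 -0.    0.24]
[-0.516, 0.0, -0.0] wx 0.0 rows>=3.1
[-0.516, 0.068, -0.866] wx 0.19 rows>=5.2
```

View pics/c20.png

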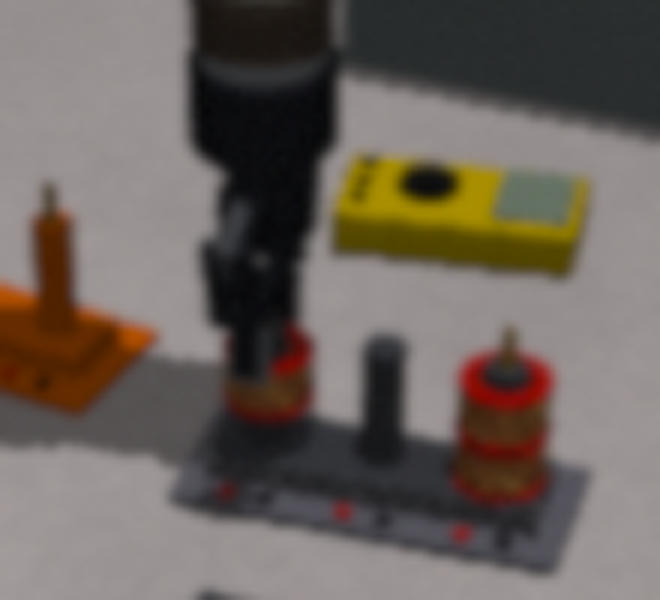

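>>> apply_moves(
  targets=[-0.12,0,0,0,0,0,0,-0.24,0,0,0,0,0,0,-0.38,0,0,0,0,0,0,-0.516,0,0,0,0,0,0,-0.516,0,0,0,0,0,0,-0.516,0.068,-0.866,0.19,0,0,0,-0.516,0.068,-0.866,0.19,0,0,0,-0.516,0.068,-0.866,0.19,0,0,0,-0.516,0.068,-0.866,0.19,0,0,0,-0.516,0.068,-0.866,0.19,0,0,0,-0.516,0.068,-0.866,0.19,0,0,0,-0.516,0.068,-0.866,0.19,0,0,0],
)

```text
clock: 26.48
eef_pos: [0.4992, -0.0327, 0.199]
tool_rot: [-0.505, 0.495, 0.506, 0.494]
ft_force: [0.2, -0.2, -1.1]
grip_width: 0.0474
```

Run:
```python
from plan import *
done(-.516,.068,-.866,.19);st()
plan([(.4742,-.1865,.14,1.559),(.4742,-.1865,.042,1.559)])
```

```text
t26.48 cmd [ 0.5001 -0.0299  0.2   ] 1.6 meas [ 0.4992 -0.0327  0.199 ] yaw 1.5944 F [ 0.2 -0.2 -1.1] w 0.0474 j [-0.07  0.26 -0.06  1.26 -0.   -0.09]
[0.24, 0.122, -0.623] wx 0.082 rows>=4.1
[0.632, 0.122, -0.623] wx 0.082 rows>=2.4
```

>>> apply_moves(
  targets=[0.1,0.122,-0.623,0.082,0,0,0,0.2,0.122,-0.623,0.082,0,0,0,0.24,0.122,-0.623,0.082,0,0,0,0.24,0.122,-0.623,0.082,0,0,0,0.24,0.122,-0.623,0.082,0,0,0,0.36,0.122,-0.623,0.082,0,0,0,0.46,0.122,-0.623,0.082,0,0,0,0.56,0.122,-0.623,0.082,0,0,0,0.6,0.122,-0.623,0.082,0,0,0,0.6,0.122,-0.623,0.082,0,0,0,0.6,0.122,-0.623,0.082,0,0,0],
)

```text
clock: 27.4
eef_pos: [0.4739, -0.1853, 0.0501]
tool_rot: [-0.497, 0.503, 0.498, 0.502]
ft_force: [-0.1, -0.3, -1.1]
grip_width: 0.0481
```

Run:
```python
from plan import *
done(.6,.122,-.623,.082);st()
snap("12")
cv2.imwrite("pics/c21.png",crop("scene","12",180,200,320,340,5))
```

```text
t27.40 cmd [ 0.4741 -0.1865  0.05  ] 1.559 meas [ 0.4739 -0.1853  0.0501] yaw 1.5603 F [-0.1 -0.3 -1.1] w 0.0481 j [-0.37  0.41 -0.26  0.9   0.   -0.36]
```

View pics/c21.png

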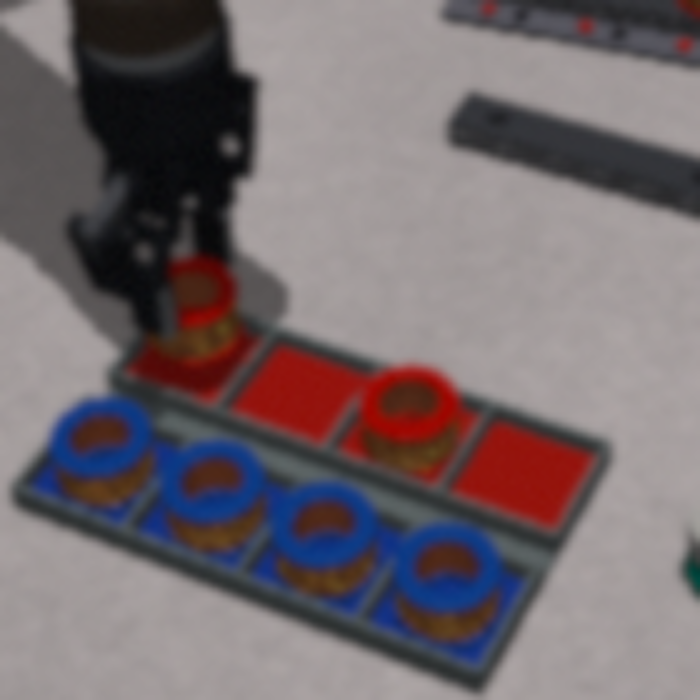

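>>> apply_moves(
  targets=[0.04,0,0,0,0,0,0,0.07,0,0,0,0,0,0,0.085,0,0,0,0,0,0,0.095,0,0,0,0,0,0,0.095,0,0,0,0,0,0],
)

```text
clock: 27.92
eef_pos: [0.4736, -0.1862, 0.028]
tool_rot: [-0.497, 0.503, 0.497, 0.503]
ft_force: [-4.4, 2.1, 11.1]
grip_width: 0.048
```

Run:
```python
from plan import *
done(.095,0,0,0);st()
```

```text
t27.92 cmd [ 0.4741 -0.1865  0.0262] 1.559 meas [ 0.4736 -0.1862  0.028 ] yaw 1.5589 F [-4.4  2.1 11.1] w 0.0480 j [-0.37  0.44 -0.28  0.84  0.   -0.36]
```

Contact occurs at exactly the expected 28 mm, so I release.

>>> apply_moves(
  targets=[-0.003,0,0,0,0,0,0,-0.006,0,0,0,0,0,0.72,-0.006,0,0,0,0,0,0.72,-0.006,0,0,0,0,0,0.72,-0.1,0,0,0,0,0,0.75,-0.25,0,0,0,0,0,0.78,-0.4,0,0,0,0,0,0.78,-0.55,0,0,0,0,0,0.78,-0.65,0,0,0,0,0,0.78],
)

```text
clock: 28.67
eef_pos: [0.475, -0.1868, 0.1926]
tool_rot: [-0.498, 0.502, 0.496, 0.504]
ft_force: [0.5, -0.6, -0.0]
grip_width: 0.0667
```

Run:
```python
from plan import *
done(-.65,0,0,0);st()
plan([(.56,.04,.19,1.63)])
```

```text
t28.67 cmd [ 0.4741 -0.1865  0.1887] 1.559 meas [ 0.475  -0.1868  0.1926] yaw 1.5590 F [ 0.5 -0.6 -0. ] w 0.0667 j [-0.37  0.28 -0.05  1.24 -0.   -0.36]
[-0.005, -0.333, 0.91] wx -0.142 rows>=5.8
```

>>> apply_moves(
  targets=[-0.005,-0.333,0.91,-0.142,0,0,0.78,-0.005,-0.333,0.91,-0.142,0,0,0.78,-0.005,-0.333,0.91,-0.142,0,0,0.78,-0.005,-0.333,0.91,-0.142,0,0,0.78,-0.005,-0.333,0.91,-0.142,0,0,0.78,-0.005,-0.333,0.91,-0.142,0,0,0.78,-0.005,-0.333,0.91,-0.142,0,0,0.78],
)

```text
clock: 29.25
eef_pos: [0.5617, 0.0461, 0.1897]
tool_rot: [-0.516, 0.482, 0.517, 0.484]
ft_force: [1.0, -0.6, 0.0]
grip_width: 0.0667
```

Run:
```python
from plan import *
done(-.005,-.333,.91,-.142);st()
plan([(.6175,.203,.19,1.695),(.6175,.203,.067,1.695)])
snap("13")
a=crop("scene","13",180,150,345,340,3);b=crop("top","13",190,130,410,260,3)
cv2.imwrite("pics/c22.png",a);cv2.imwrite("pics/c23.png",b)
```

```text
t29.25 cmd [0.5601 0.04   0.19  ] 1.63 meas [0.5617 0.0461 0.1897] yaw 1.6373 F [ 1.  -0.6  0. ] w 0.0667 j [0.08 0.39 0.1  1.28 0.   0.01]
[-0.0, -0.268, 0.637] wx -0.13 rows>=4.1
[0.492, -0.268, 0.637] wx -0.13 rows>=2.9
```

View pics/c22.png

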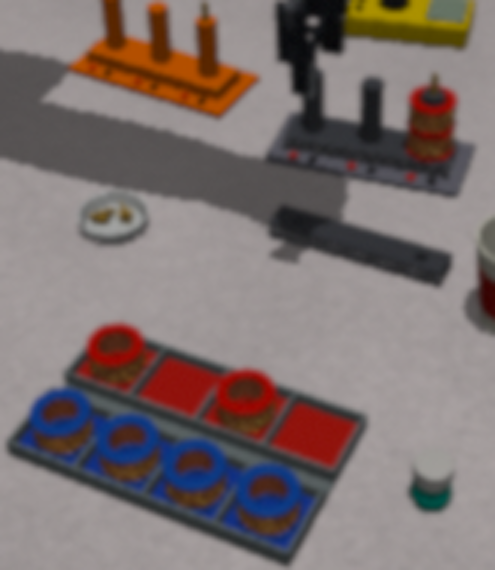

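View pics/c23.png

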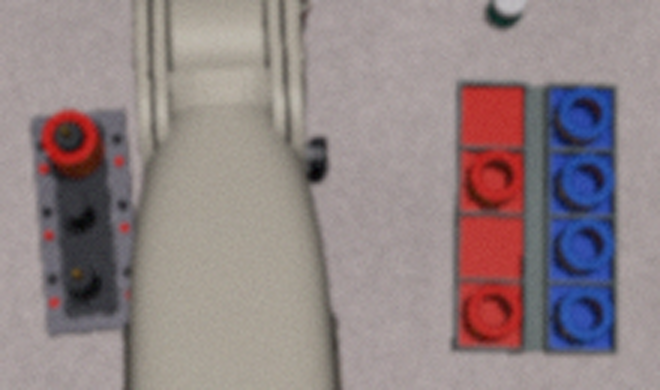

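The yoke bar was knocked about 3 cm (scene crop: left end from (230,215) to (272,222)). I'll re-measure it before regrasping. The red coil stands in R0. Continuing with the far limb.

>>> apply_moves(
  targets=[0,-0.268,0.637,-0.13,0,0,0.78,0,-0.268,0.637,-0.13,0,0,0.78,0,-0.268,0.637,-0.13,0,0,0.78,0,-0.268,0.637,-0.13,0,0,0.78,0,-0.268,0.637,-0.13,0,0,0.78,0,-0.268,0.637,-0.13,0,0,0.78,0.13,-0.268,0.637,-0.13,0,0,0.78,0.28,-0.268,0.637,-0.13,0,0,0.78,0.4,-0.268,0.637,-0.13,0,0,0.78,0.46,-0.268,0.637,-0.13,0,0,0.78,0.492,-0.268,0.637,-0.13,0,0,0.78,0.492,-0.268,0.637,-0.13,0,0,0.78],
)

```text
clock: 30.35
eef_pos: [0.6155, 0.2001, 0.0652]
tool_rot: [-0.529, 0.47, 0.53, 0.467]
ft_force: [-0.5, 0.6, -0.4]
grip_width: 0.0667
```

>>> apply_moves(
  targets=[0,0,0,0,0,0,0.7,0,0,0,0,0,0,0,0,0,0,0,0,0,0,0,0,0,0,0,0,0,0,0,0,0,0,0,0,0,0,0,0,0,0,0],
)

```text
clock: 30.85
eef_pos: [0.619, 0.2031, 0.07]
tool_rot: [0.531, -0.467, -0.529, -0.469]
ft_force: [-0.2, -2.5, 6.1]
grip_width: 0.049
```

Run:
```python
from plan import *
done(.492,-.268,.637,-.13);st()
plan([(.6175,.203,.195,1.695),(.62,-.02,.195,1.61)])
```

```text
t30.85 cmd [0.6175 0.2029 0.067 ] 1.695 meas [0.619  0.2031 0.07  ] yaw 1.6947 F [-0.2 -2.5  6.1] w 0.0490 j [ 0.32  0.64  0.19  1.12 -0.    0.19]
[-0.512, 0.0, 0.0] wx 0.0 rows>=3.1
[-0.512, 0.101, -0.886] wx 0.17 rows>=5.3
```

>>> apply_moves(
  targets=[-0.06,0,0,0,0,0,0,-0.18,0,0,0,0,0,0,-0.32,0,0,0,0,0,0,-0.45,0,0,0,0,0,0,-0.512,0,0,0,0,0,0,-0.512,0.101,-0.886,0.17,0,0,0,-0.512,0.101,-0.886,0.17,0,0,0,-0.512,0.101,-0.886,0.17,0,0,0,-0.512,0.101,-0.886,0.17,0,0,0,-0.512,0.101,-0.886,0.17,0,0,0,-0.512,0.101,-0.886,0.17,0,0,0,-0.512,0.101,-0.886,0.17,0,0,0],
)

```text
clock: 31.85
eef_pos: [0.6193, -0.0242, 0.1954]
tool_rot: [0.508, -0.492, -0.508, -0.491]
ft_force: [0.4, -0.3, -1.2]
grip_width: 0.0488
```

Run:
```python
from plan import *
done(-.512,.101,-.886,.17);st()
plan([(.6637,-.1888,.14,1.559),(.6637,-.1888,.03,1.559)])
```

```text
t31.85 cmd [ 0.6199 -0.02    0.195 ] 1.61 meas [ 0.6193 -0.0242  0.1954] yaw 1.6039 F [ 0.4 -0.3 -1.2] w 0.0488 j [-0.04  0.5   0.29  1.36 -0.   -0.07]
[0.22, -0.149, -0.682] wx 0.102 rows>=4.4
[0.66, -0.149, -0.682] wx 0.102 rows>=2.6
```

>>> apply_moves(
  targets=[0.1,-0.149,-0.682,0.102,0,0,0,0.2,-0.149,-0.682,0.102,0,0,0,0.22,-0.149,-0.682,0.102,0,0,0,0.22,-0.149,-0.682,0.102,0,0,0,0.22,-0.149,-0.682,0.102,0,0,0,0.22,-0.149,-0.682,0.102,0,0,0,0.35,-0.149,-0.682,0.102,0,0,0,0.45,-0.149,-0.682,0.102,0,0,0,0.55,-0.149,-0.682,0.102,0,0,0,0.63,-0.149,-0.682,0.102,0,0,0,0.66,-0.149,-0.682,0.102,0,0,0,0.66,-0.149,-0.682,0.102,0,0,0],
)

```text
clock: 32.85
eef_pos: [0.6619, -0.1862, 0.0279]
tool_rot: [-0.496, 0.503, 0.499, 0.502]
ft_force: [0.0, -0.4, -1.6]
grip_width: 0.0491
```

>>> apply_moves(
  targets=[0,0,0,0,0,0,0,0,0,0,0,0,0,0,0.02,0,0,0,0,0,0,0.036,0,0,0,0,0,0,0.05,0,0,0,0,0,0,0.052,0,0,0,0,0,0,0.052,0,0,0,0,0,0],
)

```text
clock: 33.43
eef_pos: [0.6641, -0.1889, 0.0191]
tool_rot: [-0.498, 0.503, 0.496, 0.503]
ft_force: [-2.1, -0.0, 5.2]
grip_width: 0.0491
```

Run:
```python
from plan import *
done(.66,-.149,-.682,.102);done(.052,0,0,0);st()
```

```text
t33.43 cmd [ 0.6638 -0.1889  0.017 ] 1.559 meas [ 0.6641 -0.1889  0.0191] yaw 1.5588 F [-2.1 -0.   5.2] w 0.0491 j [-0.28  0.76  0.28  1.09  0.   -0.27]
```

>>> apply_moves(
  targets=[-0.005,0,0,0,0,0,0,-0.008,0,0,0,0,0,0.72,-0.008,0,0,0,0,0,0.72,-0.008,0,0,0,0,0,0.72,-0.1,0,0,0,0,0,0.75,-0.25,0,0,0,0,0,0.78,-0.4,0,0,0,0,0,0.78,-0.55,0,0,0,0,0,0.78,-0.65,0,0,0,0,0,0.78],
)

```text
clock: 34.18
eef_pos: [0.6647, -0.1891, 0.1843]
tool_rot: [-0.499, 0.502, 0.495, 0.504]
ft_force: [1.4, 0.1, 0.7]
grip_width: 0.0665
```

Run:
```python
from plan import *
done(-.65,0,0,0);st()
plan([(.625,.04,.185,1.63)])
```

```text
t34.18 cmd [ 0.6638 -0.1889  0.1795] 1.559 meas [ 0.6647 -0.1891  0.1843] yaw 1.5589 F [1.4 0.1 0.7] w 0.0665 j [-0.28  0.65  0.52  1.43 -0.   -0.27]
[-0.022, 0.166, 0.914] wx -0.142 rows>=5.6
```

>>> apply_moves(
  targets=[-0.022,0.166,0.914,-0.142,0,0,0.78,-0.022,0.166,0.914,-0.142,0,0,0.78,-0.022,0.166,0.914,-0.142,0,0,0.78,-0.022,0.166,0.914,-0.142,0,0,0.78,-0.022,0.166,0.914,-0.142,0,0,0.78,-0.022,0.166,0.914,-0.142,0,0,0.78,-0.022,0.166,0.914,-0.142,0,0,0.78],
)

```text
clock: 34.77
eef_pos: [0.6237, 0.0459, 0.1857]
tool_rot: [-0.516, 0.483, 0.517, 0.484]
ft_force: [0.8, -1.0, 0.2]
grip_width: 0.0664
```

Run:
```python
from plan import *
done(-.022,.166,.914,-.142);st()
plan([(.617,.2026,.185,1.695),(.617,.2026,.06,1.695)])
```

```text
t34.77 cmd [0.625  0.0401 0.185 ] 1.63 meas [0.6237 0.0459 0.1857] yaw 1.6371 F [ 0.8 -1.   0.2] w 0.0664 j [0.07 0.51 0.29 1.34 0.   0.01]
[0.0, -0.007, 0.651] wx -0.13 rows>=3.9
[0.5, -0.007, 0.651] wx -0.13 rows>=3.0
```

>>> apply_moves(
  targets=[0,-0.007,0.651,-0.13,0,0,0.78,0,-0.007,0.651,-0.13,0,0,0.78,0,-0.007,0.651,-0.13,0,0,0.78,0,-0.007,0.651,-0.13,0,0,0.78,0,-0.007,0.651,-0.13,0,0,0.78,0,-0.007,0.651,-0.13,0,0,0.78,0.15,-0.007,0.651,-0.13,0,0,0.78,0.28,-0.007,0.651,-0.13,0,0,0.78,0.4,-0.007,0.651,-0.13,0,0,0.72,0.46,-0.007,0.651,-0.13,0,0,0.68,0.5,-0.007,0.651,-0.13,0,0,0.68,0.5,-0.007,0.651,-0.13,0,0,0.68],
)

```text
clock: 35.77
eef_pos: [0.6155, 0.2005, 0.0575]
tool_rot: [-0.529, 0.47, 0.53, 0.467]
ft_force: [-0.1, 0.0, -0.2]
grip_width: 0.0583
```

>>> apply_moves(
  targets=[0,0,0,0,0,0,0.68,0.01,0,0,0,0,0,0.68,0.02,0,0,0,0,0,0.68,0.03,0,0,0,0,0,0.68,0.04,0,0,0,0,0,0.68,0.05,0,0,0,0,0,0.68,0.055,0,0,0,0,0,0.68,0.055,0,0,0,0,0,0.68],
)

```text
clock: 36.43
eef_pos: [0.6165, 0.2029, 0.0461]
tool_rot: [-0.53, 0.468, 0.53, 0.468]
ft_force: [0.6, 0.4, -1.1]
grip_width: 0.0581
```

Run:
```python
from plan import *
done(.5,-.007,.651,-.13);done(.055,0,0,0);st()
```

```text
t36.43 cmd [0.6171 0.2026 0.0462] 1.695 meas [0.6165 0.2029 0.0461] yaw 1.6952 F [ 0.6  0.4 -1.1] w 0.0581 j [ 0.32  0.66  0.16  1.07 -0.    0.19]
```

>>> apply_moves(
  targets=[-0.002,0,0,0,0,0,0,-0.002,0,0,0,0,0,0,-0.002,0,0,0,0,0,0,-0.002,0,0,0,0,0,0,-0.002,0,0,0,0,0,0,-0.002,0,0,0,0,0,0],
)

```text
clock: 36.93
eef_pos: [0.617, 0.203, 0.0474]
tool_rot: [0.53, -0.468, -0.53, -0.468]
ft_force: [-0.5, 0.5, 1.8]
grip_width: 0.0475
```

Run:
```python
from plan import *
done(-.002,0,0,0);st()
plan([(.617,.2026,.2,1.695),(.61,-.02,.2,1.6)])
```

```text
t36.93 cmd [0.6171 0.2026 0.0468] 1.695 meas [0.617  0.203  0.0474] yaw 1.6950 F [-0.5  0.5  1.8] w 0.0475 j [0.32 0.66 0.16 1.07 0.   0.19]
[-0.613, 0.0, -0.0] wx 0.0 rows>=3.7
[-0.613, 0.139, -0.88] wx 0.19 rows>=5.3
```

>>> apply_moves(
  targets=[-0.06,0,0,0,0,0,0,-0.16,0,0,0,0,0,0,-0.28,0,0,0,0,0,0,-0.4,0,0,0,0,0,0,-0.52,0,0,0,0,0,0,-0.6,0,0,0,0,0,0,-0.6,0,0,0,0,0,0],
)

```text
clock: 37.52
eef_pos: [0.6193, 0.2036, 0.2026]
tool_rot: [0.532, -0.465, -0.528, -0.471]
ft_force: [1.1, -0.1, -1.2]
grip_width: 0.0479
```

Run:
```python
from plan import *
done(-.6,0,0,0);st()
plan([(.61,-.02,.2,1.6)])
snap("14")
cv2.imwrite("pics/c24.png",crop("scene","14",250,90,360,210,5))
```

```text
t37.52 cmd [0.6171 0.2026 0.1967] 1.695 meas [0.6193 0.2036 0.2026] yaw 1.6949 F [ 1.1 -0.1 -1.2] w 0.0479 j [ 0.32  0.56  0.4   1.41 -0.    0.19]
[-0.013, 0.139, -0.88] wx 0.19 rows>=5.3
```

View pics/c24.png

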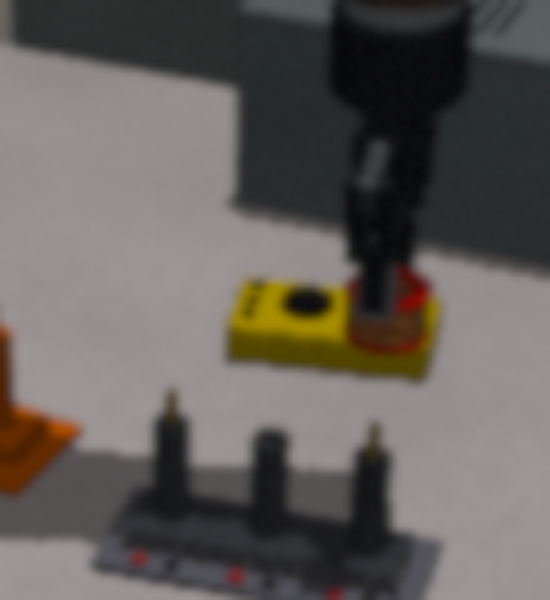

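>>> apply_moves(
  targets=[0,0.139,-0.88,0.19,0,0,0,0,0.139,-0.88,0.19,0,0,0,0,0.139,-0.88,0.19,0,0,0,0,0.139,-0.88,0.19,0,0,0,0,0.139,-0.88,0.19,0,0,0,0,0.139,-0.88,0.19,0,0,0,0,0.139,-0.88,0.19,0,0,0],
)

```text
clock: 38.2
eef_pos: [0.6077, -0.0242, 0.1941]
tool_rot: [-0.505, 0.496, 0.507, 0.493]
ft_force: [0.5, 0.2, -1.7]
grip_width: 0.048
```

Run:
```python
from plan import *
done(0,.139,-.88,.19);st()
plan([(.5375,-.1873,.14,1.559),(.5375,-.1873,.045,1.559)])
```

```text
t38.20 cmd [ 0.6099 -0.02    0.1967] 1.6 meas [ 0.6077 -0.0242  0.1941] yaw 1.5937 F [ 0.5  0.2 -1.7] w 0.0480 j [-0.04  0.48  0.25  1.35 -0.   -0.06]
[0.227, 0.309, -0.661] wx 0.082 rows>=4.6
[0.607, 0.309, -0.661] wx 0.082 rows>=2.3
```

>>> apply_moves(
  targets=[0.1,0.309,-0.661,0.082,0,0,0,0.2,0.309,-0.661,0.082,0,0,0,0.227,0.309,-0.661,0.082,0,0,0,0.227,0.309,-0.661,0.082,0,0,0,0.227,0.309,-0.661,0.082,0,0,0,0.227,0.309,-0.661,0.082,0,0,0,0.35,0.309,-0.661,0.082,0,0,0,0.46,0.309,-0.661,0.082,0,0,0,0.55,0.309,-0.661,0.082,0,0,0,0.6,0.309,-0.661,0.082,0,0,0,0.607,0.309,-0.661,0.082,0,0,0,0.607,0.309,-0.661,0.082,0,0,0],
)

```text
clock: 39.2
eef_pos: [0.536, -0.1854, 0.0432]
tool_rot: [-0.496, 0.503, 0.499, 0.502]
ft_force: [0.7, 0.3, -1.3]
grip_width: 0.0479
```

>>> apply_moves(
  targets=[0,0,0,0,0,0,0,0,0,0,0,0,0,0,0.03,0,0,0,0,0,0,0.05,0,0,0,0,0,0,0.065,0,0,0,0,0,0,0.075,0,0,0,0,0,0,0.075,0,0,0,0,0,0],
)

```text
clock: 39.78
eef_pos: [0.5371, -0.1872, 0.0283]
tool_rot: [-0.497, 0.503, 0.497, 0.503]
ft_force: [-4.5, 0.9, 11.4]
grip_width: 0.0477
```

Run:
```python
from plan import *
done(.607,.309,-.661,.082);done(.075,0,0,0);st()
```

```text
t39.78 cmd [ 0.5375 -0.1874  0.0262] 1.559 meas [ 0.5371 -0.1872  0.0283] yaw 1.5588 F [-4.5  0.9 11.4] w 0.0477 j [-0.34  0.54 -0.11  0.92  0.   -0.32]
```

>>> apply_moves(
  targets=[-0.005,0,0,0,0,0,0,-0.008,0,0,0,0,0,0.72,-0.008,0,0,0,0,0,0.72,-0.008,0,0,0,0,0,0.72,-0.1,0,0,0,0,0,0.75,-0.25,0,0,0,0,0,0.78,-0.4,0,0,0,0,0,0.78,-0.55,0,0,0,0,0,0.78,-0.65,0,0,0,0,0,0.78],
)

```text
clock: 40.53
eef_pos: [0.5384, -0.1877, 0.1929]
tool_rot: [-0.498, 0.502, 0.496, 0.504]
ft_force: [1.4, -0.7, 1.1]
grip_width: 0.0665
```

Run:
```python
from plan import *
done(-.65,0,0,0);st()
snap("15")
a=crop("scene","15",180,150,345,340,3);b=crop("top","15",190,130,410,260,3)
cv2.imwrite("pics/c25.png",a);cv2.imwrite("pics/c26.png",b)
```

```text
t40.53 cmd [ 0.5375 -0.1874  0.1888] 1.559 meas [ 0.5384 -0.1877  0.1929] yaw 1.5589 F [ 1.4 -0.7  1.1] w 0.0665 j [-0.34  0.39  0.12  1.29 -0.   -0.32]
```

View pics/c25.png

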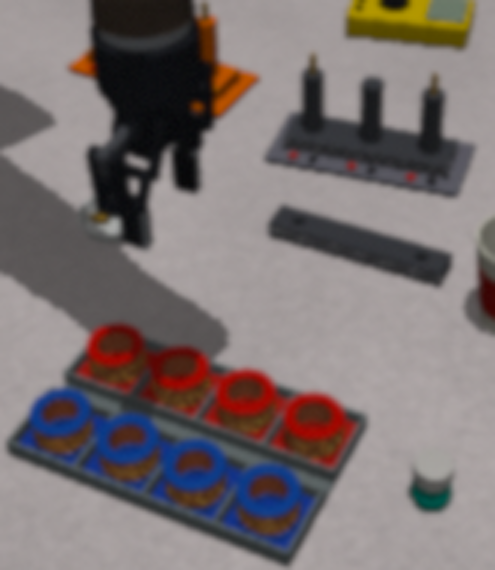

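View pics/c26.png

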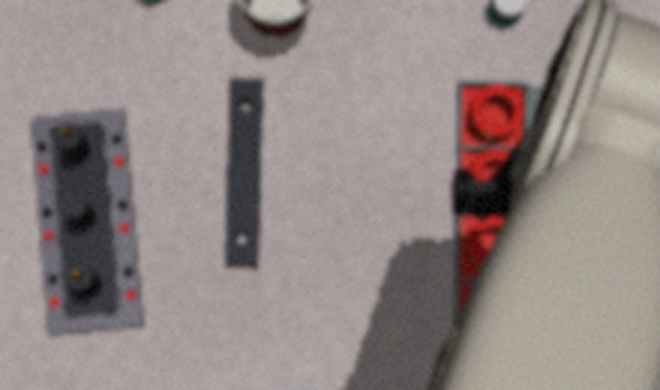

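Run:
```python
from h import *
cv2.imwrite("pics/c27.png",np.vstack([crop("scene","12",250,205,335,250,8)[:, :],]))
cv2.imwrite("pics/c28.png",crop("scene","15",250,205,335,250,8))
cv2.imwrite("pics/c29.png",crop("top","15",255,150,290,225,8))
```

```text
(no output)
```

View pics/c27.png

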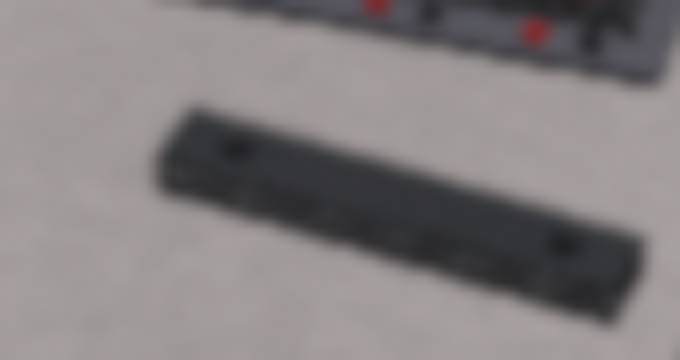

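View pics/c28.png

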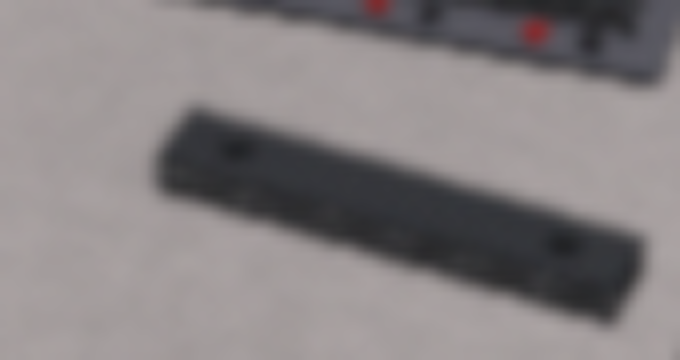

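View pics/c29.png

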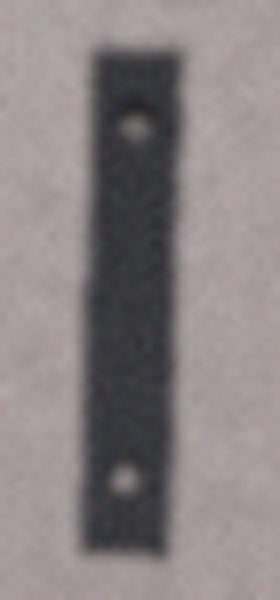

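Run:
```python
from meas import *
def mask(n,t,lo,hi):
    p=cv2.imread(f"pics/{n}{t}.png");g=cv2.cvtColor(p,cv2.COLOR_BGR2GRAY)
    m=np.zeros(g.shape,np.uint8);m[lo[1]:hi[1],lo[0]:hi[0]]=(g[lo[1]:hi[1],lo[0]:hi[0]]<95)
    k,l,s,c=cv2.connectedComponentsWithStats(m);j=1+s[1:,4].argmax();print(n,t,s[j]);
    ys,xs=np.where(l==j);return np.stack([xs,ys],1)
for t in("9","10","11","12","15"):
    q=mask("scene",t,(250,212),(333,248)) if t!="9" else mask("scene",t,(250,214),(318,246))
    W=np.array([onz("scene",u,v,.009)[:2] for u,v in q])
    c,L,w,a=axis(W);print(t,"rect",np.round(c,4),round(L,4),round(w,4),"yaw %.4f"%a,"centroid",np.round(W.mean(0),4))
q=mask("top","15",(260,152),(285,222));W=np.array([onz("top",u,v,.018)[:2] for u,v in q])
c,L,w,a=axis(W);print("top",np.round(c,4),round(L,4),round(w,4),"yaw %.4f"%a)
# holes
p=cv2.cvtColor(cv2.imread("pics/top15.png"),cv2.COLOR_BGR2GRAY).astype(float)
H=[]
for u,v in((272,165.5),(270.5,210)):
    ui,vi=round(u),round(v);s=p[vi-3:vi+4,ui-3:ui+4];wt=np.clip(s-s.min()-25,0,None);yy,xx=np.mgrid[vi-3:vi+4,ui-3:ui+4]
    h=((wt*xx).sum()/wt.sum(),(wt*yy).sum()/wt.sum());H.append(h);print(h,onz("top",*h,.018),onz("top",*h,.0))
g=cv2.imread("pics/scene9.png");
```

```text
scene 9 [250 214  65  29 825]
9 rect [0.5421 0.0247] 0.2178 0.0915 yaw 0.0041 centroid [0.5418 0.041 ]
scene 10 [270 219  60  26 678]
10 rect [0.6005 0.0523] 0.185 0.0487 yaw -0.0055 centroid [0.6032 0.0522]
scene 11 [270 219  60  26 677]
11 rect [0.6004 0.0527] 0.185 0.0479 yaw -0.0028 centroid [0.6031 0.0523]
scene 12 [270 219  60  26 666]
12 rect [0.6008 0.0523] 0.1842 0.0474 yaw 0.0026 centroid [0.6035 0.0523]
scene 15 [270 219  60  26 665]Traceback (most recent call last):
  File "<stdin>", line 9, in <module>
  File "h.py", line 7, in onz
    o,d=ray(n,u,v);return o+d*(z-o[2])/d[2]
        ~~~^^^^^^^
  File "h.py", line 5, in ray
    c=bot.camera_params(n);d=np.array([(u-c['cx'])/c['fx'],-(v-c['cy'])/c['fy'],-1]);T=c['T'];return T[:3,3],T[:3,:3]@d
ValueError: time passes only in moves, steps and waits
```

```bash
python3 - <<'E'
from workcell import bot
import pickle
try:
    pickle.dump({n:bot.camera_params(n) for n in("scene","top")},open("cam.pkl","wb"));print("ok")
except Exception as e: print(e)
E
sed -i 's/^def ray/import pickle,os\nCP=pickle.load(open("cam.pkl","rb")) if os.path.exists("cam.pkl") else None\ndef ray/; s/c=bot.camera_params(n)/c=CP[n]/' h.py
cat > my.py <<'E'
from meas import *
def mask(n,t,lo,hi,th=95):
    p=cv2.imread(f"pics/{n}{t}.png");g=cv2.cvtColor(p,cv2.COLOR_BGR2GRAY)
    m=np.zeros(g.shape,np.uint8);m[lo[1]:hi[1],lo[0]:hi[0]]=(g[lo[1]:hi[1],lo[0]:hi[0]]<th)
    k,l,s,c=cv2.connectedComponentsWithStats(m);j=1+s[1:,4].argmax();print(n,t,s[j]);
    ys,xs=np.where(l==j);return np.stack([xs,ys],1)
E
python3 - <<'E'
from my import *
for t,lo,hi in(("4",(250,212),(330,248)),("5",(250,212),(330,248)),("7",(250,212),(330,248)),("8",(250,212),(330,248)),("15",(250,212),(333,248))):
  for th in (70,):
    q=mask("scene",t,lo,hi,th)
    W=np.array([onz("scene",u,v,.009)[:2] for u,v in q])
    c,L,w,a=axis(W);print(t,"rect",np.round(c,4),round(L,4),round(w,4),"yaw %.4f"%a,"centroid",np.round(W.mean(0),4))
q=mask("top","15",(260,152),(285,222));W=np.array([onz("top",u,v,.018)[:2] for u,v in q])
c,L,w,a=axis(W);print("top",np.round(c,4),round(L,4),round(w,4),"yaw %.4f"%a)
p=cv2.cvtColor(cv2.imread("pics/top15.png"),cv2.COLOR_BGR2GRAY).astype(float)
for u,v in((272,165.5),(270.5,210)):
    ui,vi=round(u),round(v);s=p[vi-3:vi+4,ui-3:ui+4];wt=np.clip(s-s.min()-25,0,None);yy,xx=np.mgrid[vi-3:vi+4,ui-3:ui+4]
    h=((wt*xx).sum()/wt.sum(),(wt*yy).sum()/wt.sum());print(h,onz("top",*h,.018),onz("top",*h,.0))
E
```

```text
ok
scene 4 [256 217  59  25 581]
4 rect [0.5583 0.0447] 0.1822 0.0424 yaw 0.0004 centroid [0.5606 0.0445]
scene 5 [256 217  59  25 579]
5 rect [0.5583 0.0447] 0.1822 0.0424 yaw 0.0012 centroid [0.5606 0.0445]
scene 7 [255 217  60  25 643]
7 rect [0.5555 0.0428] 0.1878 0.0487 yaw 0.0002 centroid [0.5553 0.0432]
scene 8 [255 217  60  25 615]
8 rect [0.5555 0.0431] 0.1877 0.0487 yaw 0.0049 centroid [0.5556 0.0439]
scene 15 [271 220  59  25 577]
15 rect [0.601  0.0525] 0.1805 0.0419 yaw -0.0036 centroid [0.6041 0.0521]
top 15 [265 157  13  62 637]
top [0.6014 0.0461] 0.176 0.0303 yaw -0.0008
(np.float64(271.4653846153846), np.float64(165.65769230769232)) [0.66382336 0.04660323 0.018     ] [0.66807937 0.04719218 0.        ]
(np.float64(270.1193548387097), np.float64(209.55161290322582)) [0.53758188 0.04704495 0.018     ] [0.5402288  0.04763953 0.        ]
```

All eight coils stand in the tray. Between snaps 4 and 15 the yoke moved (+43, +7.7) mm with almost no yaw, and the hole positions in the top view agree (mid ≈ (.603, .047)). I regrasp at the same spot on the bar.

Run:
```python
from plan import *
st()
plan([(.6033,.0473,.13,1.567)])
```

```text
t40.63 cmd [ 0.5375 -0.1874  0.1888] 1.559 meas [ 0.5406 -0.1884  0.1949] yaw 1.5589 F [-0.2 -1.1 -0. ] w 0.0667 j [-0.34  0.39  0.12  1.29  0.   -0.32]
[0.235, -0.252, 0.942] wx -0.016 rows>=6.0
```

>>> apply_moves(
  targets=[0,-0.252,0.942,-0.016,0,0,0.65,0,-0.252,0.942,-0.016,0,0,0.65,0,-0.252,0.942,-0.016,0,0,0.65,0,-0.252,0.942,-0.016,0,0,0.65,0,-0.252,0.942,-0.016,0,0,0.65,0,-0.252,0.942,-0.016,0,0,0.65,0,-0.252,0.942,-0.016,0,0,0.65,0.15,-0.252,0.942,-0.016,0,0,0.65,0.3,-0.252,0.942,-0.016,0,0,0.65,0.45,-0.252,0.942,-0.016,0,0,0.65,0.55,-0.252,0.942,-0.016,0,0,0.65,0.55,-0.252,0.942,-0.016,0,0,0.65],
)

```text
clock: 41.63
eef_pos: [0.5969, 0.0467, 0.0439]
tool_rot: [-0.496, 0.505, 0.502, 0.497]
ft_force: [-1.6, -1.1, -0.6]
grip_width: 0.0555
```

Run:
```python
from plan import *
done(.55,-.252,.942,-.016);st()
snap("16")
cv2.imwrite("pics/c30.png",crop("scene","16",240,140,340,250,6))
plan([(.6033,.0473,.0045,1.567)])
```

```text
t41.63 cmd [0.6033 0.0473 0.0512] 1.567 meas [0.5969 0.0467 0.0439] yaw 1.5669 F [-1.6 -1.1 -0.6] w 0.0555 j [ 0.08  0.58  0.01  1.02 -0.    0.08]
[0.187, -0.0, -0.0] wx 0.0 rows>=1.1
```

View pics/c30.png

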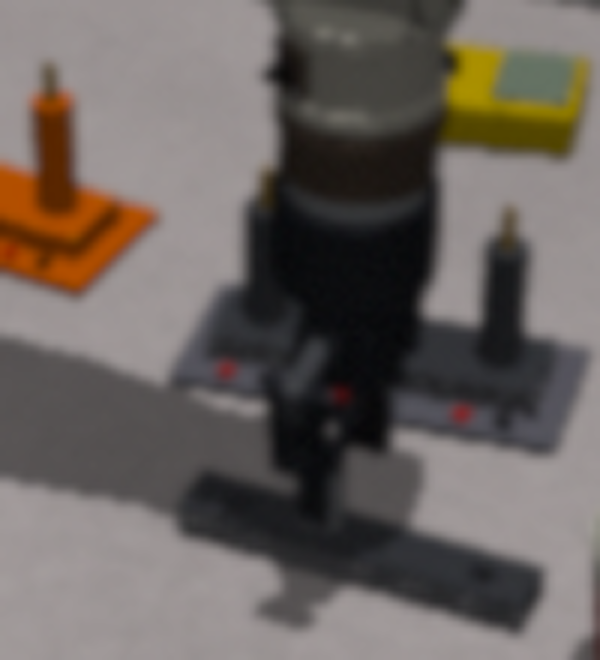

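>>> apply_moves(
  targets=[0,0,0,0,0,0,0.65,0.06,0,0,0,0,0,0.65,0.11,0,0,0,0,0,0.65,0.15,0,0,0,0,0,0.65,0.175,0,0,0,0,0,0.65,0.182,0,0,0,0,0,0.65,0.182,0,0,0,0,0,0.65],
)

```text
clock: 42.32
eef_pos: [0.6033, 0.0475, 0.0064]
tool_rot: [-0.499, 0.501, 0.499, 0.501]
ft_force: [-0.3, -0.5, -0.6]
grip_width: 0.0555
```

Run:
```python
from plan import *
done(.182,0,0,0);st()
```

```text
t42.32 cmd [0.6033 0.0473 0.0057] 1.567 meas [0.6033 0.0475 0.0064] yaw 1.5669 F [-0.3 -0.5 -0.6] w 0.0555 j [ 0.08  0.62 -0.02  0.92 -0.    0.08]
```

>>> apply_moves(
  targets=[0,0,0,0,0,0,0,0,0,0,0,0,0,0,0,0,0,0,0,0,0,0,0,0,0,0,0,0,0,0,0,0,0,0,0,0,0,0,0,0,0,0],
)

```text
clock: 42.82
eef_pos: [0.6038, 0.0477, 0.0073]
tool_rot: [-0.5, 0.5, 0.499, 0.502]
ft_force: [-1.5, 0.3, 5.5]
grip_width: 0.03
```

Run:
```python
from plan import *
st()
```

```text
t42.82 cmd [0.6033 0.0473 0.0057] 1.567 meas [0.6038 0.0477 0.0073] yaw 1.5671 F [-1.5  0.3  5.5] w 0.0300 j [ 0.08  0.62 -0.02  0.92  0.    0.08]
```

Run:
```python
from plan import *
plan([(.6033,.0473,.18,1.567),(.554,.1951,.178,1.695)])
```

```text
[-0.697, -0.0, -0.0] wx 0.0 rows>=4.2
[-0.689, 0.199, 0.59] wx -0.256 rows>=3.7
```

>>> apply_moves(
  targets=[-0.1,0,0,0,0,0,0,-0.24,0,0,0,0,0,0,-0.38,0,0,0,0,0,0,-0.52,0,0,0,0,0,0,-0.66,0,0,0,0,0,0,-0.697,0,0,0,0,0,0,-0.697,0.05,0.148,-0.064,0,0,0,-0.697,0.1,0.295,-0.128,0,0,0,-0.697,0.15,0.442,-0.192,0,0,0,-0.689,0.199,0.59,-0.256,0,0,0,-0.689,0.199,0.59,-0.256,0,0,0,-0.689,0.199,0.59,-0.256,0,0,0],
)

```text
clock: 43.82
eef_pos: [0.5513, 0.1971, 0.175]
tool_rot: [-0.53, 0.469, 0.532, 0.465]
ft_force: [-0.3, -1.4, -7.2]
grip_width: 0.0302
```

>>> apply_moves(
  targets=[0,0,0,0,0,0,0,0,0,0,0,0,0,0,0,0,0,0,0,0,0,0,0,0,0,0,0,0],
)

```text
clock: 44.15
eef_pos: [0.5541, 0.1939, 0.1778]
tool_rot: [-0.529, 0.469, 0.53, 0.468]
ft_force: [-0.1, 1.0, -7.7]
grip_width: 0.0303
```

Run:
```python
from plan import *
from my import mask,axis
done(-.689,.199,.59,-.256);st()
snap("17")
cv2.imwrite("pics/c31.png",np.hstack([crop("scene",t,260,125,350,215,4) for t in("2","17")]))
cv2.imwrite("pics/c32.png",crop("top","17",170,130,270,240,5))
for t in("2","17"):
    # yoke ends: dark mask in lower-left & right
    p=cv2.cvtColor(cv2.imread(f"pics/scene{t}.png"),cv2.COLOR_BGR2GRAY)
    m=np.zeros_like(p);m[140:168,268:342]=(p[140:168,268:342]<80)
    ys,xs=np.where(m);print(t,xs.min(),xs.max(),ys.min(),ys.max(),"L cols",[(int(c),np.round(ys[xs==c].mean(),1)) for c in (276,280,284,288)],"R",[(int(c),np.round(ys[xs==c].mean(),1)) for c in(324,328,331)])
```

```text
t44.15 cmd [0.5541 0.195  0.178 ] 1.695 meas [0.5541 0.1939 0.1778] yaw 1.6929 F [-0.1  1.  -7.7] w 0.0303 j [ 0.34  0.44  0.15  1.28 -0.    0.21]
2 274 341 140 165 L cols [(276, np.float64(149.0)), (280, np.float64(149.0)), (284, np.float64(150.0)), (288, np.float64(150.5))] R [(324, np.float64(157.5)), (328, np.float64(158.0)), (331, np.float64(158.0))]
17 274 341 140 165 L cols [(276, np.float64(149.5)), (280, np.float64(149.5)), (284, np.float64(150.0)), (288, np.float64(150.5))] R [(324, np.float64(157.5)), (328, np.float64(158.0)), (331, np.float64(158.0))]
```

View pics/c31.png

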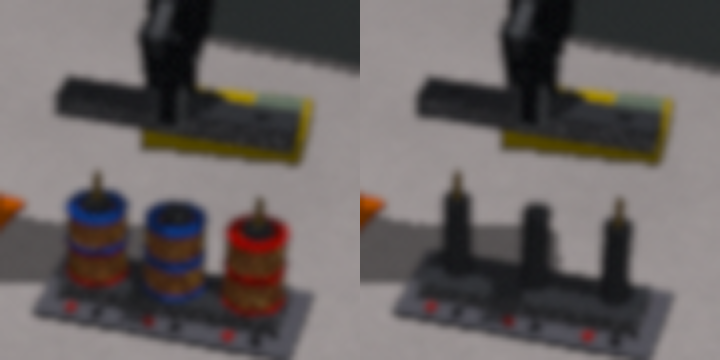

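View pics/c32.png

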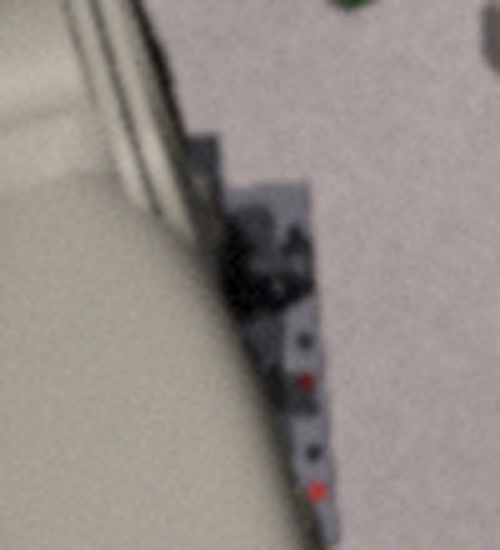

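Run:
```python
from plan import *
st()
a,b=[cv2.cvtColor(cv2.imread(f"pics/scene{t}.png"),cv2.COLOR_BGR2GRAY).astype(np.float32) for t in("2","17")]
for r in((264,138,292,158),(320,146,346,170)):
    A=a[r[1]:r[3],r[0]:r[2]];B=b[r[1]:r[3],r[0]:r[2]]
    print(cv2.phaseCorrelate(A,B,cv2.createHanningWindow(A.shape[::-1],cv2.CV_32F)))
```

```text
t44.25 cmd [0.5541 0.195  0.178 ] 1.695 meas [0.5541 0.1943 0.1782] yaw 1.6932 F [-0.4  1.  -7.4] w 0.0304 j [0.34 0.44 0.15 1.28 0.   0.21]
((0.42195764030955907, 0.21824529240048207), 0.9864364818731943)
((0.3907834650071109, -0.023194970235547174), 0.9194861709335704)
```

>>> apply_moves(
  targets=[0.06,0,0,0,0,0,0,0.12,0,0,0,0,0,0,0.16,0,0,0,0,0,0,0.18,0,0,0,0,0,0,0.18,0,0,0,0,0,0,0.18,0,0,0,0,0,0],
)

```text
clock: 44.75
eef_pos: [0.5539, 0.1951, 0.1334]
tool_rot: [-0.53, 0.468, 0.53, 0.468]
ft_force: [0.4, 1.1, -6.4]
grip_width: 0.03
```

Run:
```python
from plan import *
done(.18,0,0,0);st()
snap("18")
cv2.imwrite("pics/c33.png",crop("scene","18",265,135,345,215,8))
```

```text
t44.75 cmd [0.5541 0.195  0.133 ] 1.695 meas [0.5539 0.1951 0.1334] yaw 1.6948 F [ 0.4  1.1 -6.4] w 0.0300 j [ 0.34  0.47  0.08  1.18 -0.    0.21]
```

View pics/c33.png

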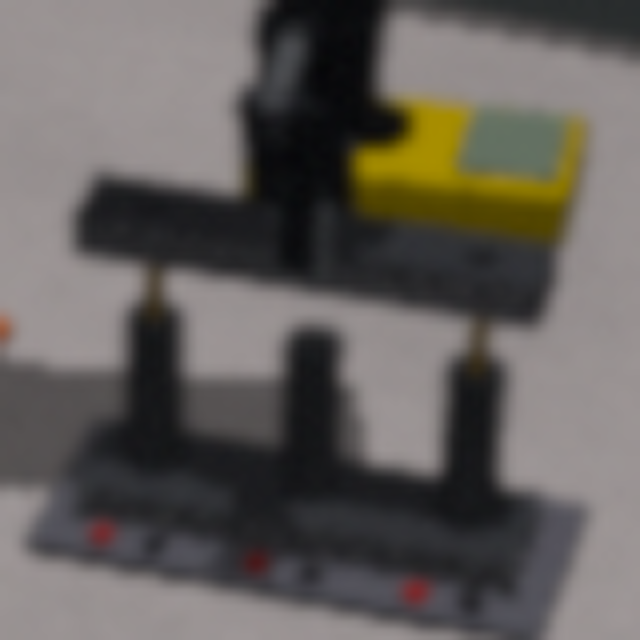

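Run:
```python
from plan import *
plan([(.5547,.1957,.128,1.695),(.5547,.1957,.101,1.695)])
```

```text
[0.02, -0.003, 0.002] wx 0.0 rows>=0.1
[0.128, -0.003, 0.002] wx 0.0 rows>=0.6
```

>>> apply_moves(
  targets=[0,-0.003,0.002,0,0,0,0,0.02,-0.003,0.002,0,0,0,0,0.035,-0.003,0.002,0,0,0,0,0.05,-0.003,0.002,0,0,0,0,0.06,-0.003,0.002,0,0,0,0,0.06,-0.003,0.002,0,0,0,0,0.06,-0.003,0.002,0,0,0,0],
)

```text
clock: 45.43
eef_pos: [0.5542, 0.1957, 0.1179]
tool_rot: [-0.53, 0.468, 0.53, 0.468]
ft_force: [-0.2, 0.3, -6.2]
grip_width: 0.0304
```

Run:
```python
from plan import *
done(.06,-.003,.002,0);st()
```

```text
t45.43 cmd [0.5548 0.1956 0.118 ] 1.695 meas [0.5542 0.1957 0.1179] yaw 1.6950 F [-0.2  0.3 -6.2] w 0.0304 j [0.34 0.48 0.05 1.14 0.   0.22]
```

The studs are in the holes: the underside is at about 111 mm with no reaction force. Lowering the rest of the way.

>>> apply_moves(
  targets=[0.016,0,0,0,0,0,0,0.032,0,0,0,0,0,0,0.045,0,0,0,0,0,0,0.056,0,0,0,0,0,0,0.064,0,0,0,0,0,0,0.07,0,0,0,0,0,0,0.07,0,0,0,0,0,0,0.07,0,0,0,0,0,0],
)

```text
clock: 46.1
eef_pos: [0.5543, 0.1957, 0.1013]
tool_rot: [-0.53, 0.468, 0.53, 0.468]
ft_force: [-3.2, -1.3, -1.0]
grip_width: 0.0303
```

Run:
```python
from plan import *
done(.07,0,0,0);st()
```

```text
t46.10 cmd [0.5548 0.1956 0.1005] 1.695 meas [0.5543 0.1957 0.1013] yaw 1.6949 F [-3.2 -1.3 -1. ] w 0.0303 j [0.34 0.5  0.03 1.11 0.   0.22]
```

>>> apply_moves(
  targets=[0.004,0,0,0,0,0,0,0.004,0,0,0,0,0,0,0.002,0,0,0,0,0,0.6,0.002,0,0,0,0,0,0.6,0.002,0,0,0,0,0,0.6,0.002,0,0,0,0,0,0.6,-0.03,0,0,0,0,0,0.65,-0.1,0,0,0,0,0,0.65,-0.22,0,0,0,0,0,0.65,-0.35,0,0,0,0,0,0.65,-0.4,0,0,0,0,0,0.65],
)

```text
clock: 47.02
eef_pos: [0.5566, 0.1966, 0.2063]
tool_rot: [0.531, -0.466, -0.529, -0.47]
ft_force: [0.9, 0.4, 0.8]
grip_width: 0.0549
```

Run:
```python
from plan import *
done(-.4,0,0,0);st()
plan([(.45,-.02,.26,1.6)])
```

```text
t47.02 cmd [0.5548 0.1956 0.2005] 1.695 meas [0.5566 0.1966 0.2063] yaw 1.6950 F [0.9 0.4 0.8] w 0.0549 j [ 0.34  0.43  0.2   1.34 -0.    0.22]
[-0.238, 0.523, -0.804] wx 0.19 rows>=5.9
```

>>> apply_moves(
  targets=[-0.238,0.523,-0.804,0.19,0,0,0.65,-0.238,0.523,-0.804,0.19,0,0,0.65,-0.238,0.523,-0.804,0.19,0,0,0.65,-0.238,0.523,-0.804,0.19,0,0,0.65,-0.238,0.523,-0.804,0.19,0,0,0.65,-0.238,0.523,-0.804,0.19,0,0,0.65,-0.238,0.523,-0.804,0.19,0,0,0.65,-0.238,0.523,-0.804,0.19,0,0,0.65,-0.238,0.523,-0.804,0.19,0,0,0.65],
)

```text
clock: 47.77
eef_pos: [0.45, -0.0199, 0.261]
tool_rot: [0.507, -0.492, -0.507, -0.493]
ft_force: [-0.3, 0.6, -0.1]
grip_width: 0.0557
```

Run:
```python
from my import *
from plan import done,st
done(-.238,.523,-.804,.19);st()
snap("19")
cv2.imwrite("pics/c34.png",crop("scene","19",180,140,350,340,3));cv2.imwrite("pics/c35.png",crop("top","19",190,130,410,260,3))
for t in("0","19"):
    P=cloud("top",np.load(f"pics/top{t}.npy"))
    m=((P[...,0]>.44)&(P[...,0]<.67)&(P[...,1]>.1)&(P[...,1]<.28)&(P[...,2]>.098)&(P[...,2]<.125)).astype(np.uint8)
    k,l,s,c=cv2.connectedComponentsWithStats(m);j=1+s[1:,4].argmax();ys,xs=np.where(l==j)
    Q=np.array([onz("top",u,v,.112)[:2] for u,v in zip(xs,ys)]);print(t,axis(Q),np.median(P[l==j][:,2]))
```

```text
t47.77 cmd [ 0.4499 -0.02    0.26  ] 1.6 meas [ 0.45   -0.0199  0.261 ] yaw 1.5992 F [-0.3  0.6 -0.1] w 0.0557 j [-0.04  0.13 -0.06  1.38  0.   -0.07]
0 (array([0.5547677, 0.1944126], dtype=float32), np.float32(0.18170719), np.float32(0.033991847), np.float32(0.12638438)) 0.11144398980974579
19 (array([0.5545052 , 0.19426931], dtype=float32), np.float32(0.18115044), np.float32(0.03377257), np.float32(0.12636125)) 0.11133671535895195
```

View pics/c34.png

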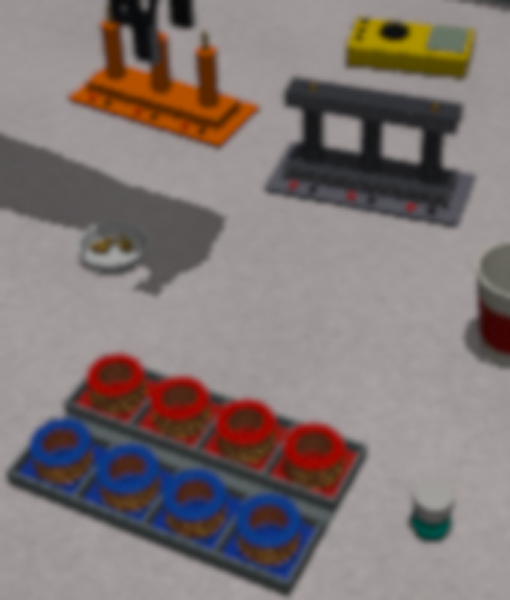

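View pics/c35.png

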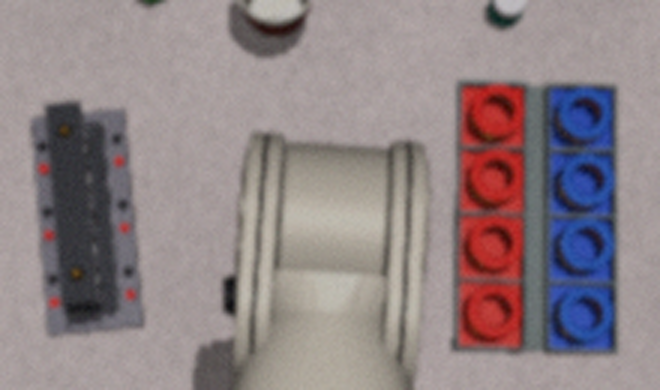

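Run:
```python
from workcell import bot
print(bot.job_done())
```

```text
the job is handed in; nothing more can be done
None
```

I handed the job in at 47.8 s of robot time; no verdict is reported. The yoke came off and lay on the bench, all six coils went into the tray (three blue, three red), and the yoke is back over both studs.

**Last checks:**
- **Coils:** the final top and scene pictures show all eight coils, including the two already stowed, upright in bays of their own colour. Each of the six came down within about 1 mm of the height expected for standing on a liner.
- **Yoke:** it sits within 0.3 mm of its starting position in the top view, with the same heading and the same top height (111 mm). It went onto the studs without resistance.
- **Bystanders:** none were touched, and the ones in the final close-ups (dish, cup, multimeter, teal pot) stand where they were.
- **Arm:** it was clear of everything at hand-in.

**Disagreements:**
- **Yoke knocked on the bench:** it was pushed about 44 mm part-way through. I measured the shift from two pictures, confirmed it with its hole positions, and regripped it at the same spot on the bar.
- **Cameras:** the two views disagreed by about 2 mm on the stud tips, and by up to 10 mm on the liner centres. I put the liner difference mostly down to tray walls hiding part of the liners, and used the top view.
- **Not measured:** I judged coil tilt and position in the bays from pictures and contact heights only.

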